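Pack the needle-cartridge cartons and shut the supply box

TASK

Pack all four white cartridge cartons into the grey supply box on the tattoo bench, each standing upright on the box's floor, and then shut the hinged lid fully. Two low cartons already lie loosely in the box and take up the room for the two tall ones: slide them out of the way, towards the ends of the box, so that everything fits at once. Do not knock over or shift the ink jar or the two ink bottles.

Things in the scene. Friction and masses are not known exactly. Their poses are not given: they have to be found in the camera images.
- crate: grey plastic supply box, open on top, fixed. Origin: centre of its underside; x along its length, y across towards the lid's hinge, z up. Inside 186 mm (x) by 138 mm (y); floor and walls 4 mm thick. Long walls (+y, -y) rise to 84 mm above the bench; end walls (+x, -x) only to 34 mm, so fingers straddling a tall carton along x pass over them
- lid (a joint): lid hinge, rad: 0 shut, 1.57 upright, found at 2.0 to 2.25 (leaning outwards over the +y side), stop at 2.4. The lid is a flat grey plate 194 x 146 mm, 5 mm thick, 120 g, no handle; the stiff hinge (0.16 N m) keeps it where it is left, so push it over from outside, then press it down (1 to 2 N at its free edge)
- crate_in (a point): centre of the supply box's inner floor, 4 mm above the bench. The fit: a low carton at each end (or both at one end), long side across the box; the two tall ones side by side across the rest, their own x along the box's x; 8 to 12 mm to spare each way
- lid_hinge (a point): middle of the lid's hinge line, along the top of the +y long wall: 73 mm along +y of the box's origin and 84 mm above its underside; the hinge line runs along the box's x
- lid_edge (a point): middle of the lid's free edge, 146 mm from the hinge line; when shut it lies over the -y long wall, 86 mm above the bench
- low_long: plain white cardboard cartridge carton, 46 x 128 x 32 mm (its own x, y, z) when standing as found; rigid, about 140 g; origin at the centre of its underside, z up. Lies loose near one end of the supply box, its long side across the box (own y about along the box's y), top 36 mm above the bench
- low_short: plain white cardboard cartridge carton, 60 x 112 x 32 mm (its own x, y, z) when standing as found; rigid, about 150 g; origin at the centre of its underside, z up. Lies loose near the other end of the supply box, its long side across the box, top 36 mm above the bench; between the two low cartons 35 to 55 mm are free at first. Either may be at either end
- tall_wide: plain white cardboard cartridge carton, 68 x 84 x 74 mm (its own x, y, z) when standing as found; rigid, about 220 g; origin at the centre of its underside, z up. Stands on the bench right of the supply box; grip it across its 68 mm, near its top
- tall_slim: plain white cardboard cartridge carton, 66 x 46 x 74 mm (its own x, y, z) when standing as found; rigid, about 150 g; origin at the centre of its underside, z up. Stands on the bench right of the supply box; grip it across its 66 mm, near its top
- ink_jar: small closed ink jar, 38 mm across, 55 mm tall, on the bench between the supply box and the tall cartons; origin at the centre of its underside; leave it alone
- ink_bottle: closed ink bottle, 34 mm across, 85 mm tall, right of the tall cartons; origin at the centre of its underside; leave it alone
- ink_bottle2: second closed ink bottle, 34 mm across, 85 mm tall, beside the first; leave it alone
There are look-alikes about, which are no part of the job. Leave any orange or turquoise look-alike of the low_short alone. Leave any yellow look-alike of the low_long alone.

How it is judged (in metres and radians):
On the way:
1. all four cartons stand upright on the floor of the supply box (x of low_long in the frame of crate between -0.093 and 0.093 m and y of low_long in the frame of crate between -0.069 and 0.069 m and z of low_long in the frame of crate between 0 and 0.009 m and angle between each of low_long, low_short, tall_wide, tall_slim's own z axis and vertical below 0.08 rad and x of low_short in the frame of crate between -0.093 and 0.093 m and y of low_short in the frame of crate between -0.069 and 0.069 m and z of low_short in the frame of crate between 0 and 0.009 m and x of tall_wide in the frame of crate between -0.093 and 0.093 m and y of tall_wide in the frame of crate between -0.069 and 0.069 m and z of tall_wide in the frame of crate between 0 and 0.009 m and x of tall_slim in the frame of crate between -0.093 and 0.093 m and y of tall_slim in the frame of crate between -0.069 and 0.069 m and z of tall_slim in the frame of crate between 0 and 0.009 m), for 0.2 s.
At the end, for the whole second after the job is handed in: all four cartons stand on the supply box's floor inside its walls (underside within 5 mm of the floor, tilted less than 0.08 rad), at rest, and the lid is shut (joint below 0.06 rad) (all of step 1 and linear speed of each of low_long, low_short, tall_wide, tall_slim below 0.03 m/s and value of joint lid below 0.06 rad); the robot touches nothing.
It fails at once if the ink jar is shifted by more than 30 mm or tipped (distance of ink_jar from where it was at the start of the episode above 0.03 m or angle between ink_jar's own z axis and vertical above 0.4 rad).
It fails at once if the ink bottle is shifted by more than 30 mm or tipped (distance of ink_bottle from where it was at the start of the episode above 0.03 m or angle between ink_bottle's own z axis and vertical above 0.4 rad).
It fails at once if the ink bottle2 is shifted by more than 30 mm or tipped (distance of ink_bottle2 from where it was at the start of the episode above 0.03 m or angle between ink_bottle2's own z axis and vertical above 0.4 rad).
It also fails if it takes over 72 s, if anything falls off the work surface, if the arm or the gripper's body presses on something with over 40 N, if the wrist force passes 120 N, or if a joint passes its speed limit or range.

ROBOT

A 6-joint arm with a two-finger parallel gripper is mounted at the origin on the work surface. World frame = base frame: x ahead of the robot, y to its left, z up, the work surface at z = 0. Lengths are in m, angles in degrees, forces in N, time in s.
With the tool pointing down it reaches from about 0.375 to 0.9 m from the base axis. Payload 3.1 kg.
Tool frame: the origin (TCP) lies at the very end of the fingers, on their centre line; the grasp point (between the pads) lies 19 mm behind it; z points along the fingers, y is the direction in which the jaws open and shut (so a half turn about z gives the same grasp; the last joint's range is limited). The gripper opens to 87 mm and grips with 3 to 60 N. Pads are 19 mm wide; open, the fingers measure 117 mm over their backs; the gripper's body (75 mm by 190 mm) begins 51 mm behind the grasp point.
Start: joints at [56.866, 30.224, 82.088, -0, 67.689, -10.227], TCP at [0.243, 0.576, 0.192] pointing down, gripper open.
Joint ranges: [-176.69, 176.69], [-43.24, 126.21], [12.49, 139.97], [-82, 262], [0, 151.66], [-163.58, 163.58]. Speed limits (degrees/s): [159.86, 159.86, 180, 180, 180, 180].

INTERFACE

Orientations are given as a 3x3 rotation matrix whose columns are the frame's x, y, z axes.
In Python, from rig import readout, capture, camera_model, bot, spot_in, regions_of gives the robot as it stands.
- The arm moves only by the tool send_rows, never from a script. Its argument "moves" is a list that holds one entry, the list of rows, each a list of 7 numbers: the turn, a rotation vector about the tool's x, y, z in degrees, then the shift along the tool's x, y, z in cm, then the opening, from -1 (shut) to 1 (fully open). A call has exactly 5 rows; each row shifts and turns the commanded pose from where the row before left it, along the tool's axes as they then stand; what a row does not reach is not made up. A row lasts 1/10 s, in which the tool goes at most 50 mm and 8.59 degrees, less where a joint would pass 70% of its speed; a pose out of reach is approached as far as the arm can. A call with a gripper value outside its range is refused whole. The fingers move at their own pace and stop on an object; the grip force is fixed at half the most. Time passes only in rows, so rows that do not move let the fingers close, or fill a call up. It gives the time, the measured TCP pose, the force and the opening at its end, in the units of the state.
- readout.read_state(): the state, without advancing time (a new reading comes with each control period).
- capture(name): name is "scene" or "top" or "wrist"; returns the picture (480x640x3 uint8, blue, green, red); there is no depth.
- camera_model(name): a dict with "camera_matrix" (3x3 intrinsics, pixels), "pose" (4x4, takes a point from camera to world coordinates). Camera axes: x right, y up, looking along -z (the intrinsics and any distortion apply to the point x, -y, -z); pixel columns grow to the right and rows downward; lengths in m; the calibration is good to about 2 mm. A picture is of the moment at which its call begins: read the wrist's pose just before it. camera_model takes no time and is no camera call; for the wrist camera it gives the pose at the moment of the call.
- bot.hand_in(): hands the job in, once; it reports no verdict.
Trained networks look in the newest picture that a camera, given by its name, has taken for a name from the list of things; names that differ only in an ending like _2 or _b are one class to them, and where a whole thing is asked for, a point or a joint stands for the part that bears it (a point fixed in the world has none). Each returns a list of dicts, best first, with "p" (0 to 1); they miss things now and then, are a little off and sometimes report something else, mostly with a low value. They report only what shows in the picture. A call takes as long as a camera call. They do not tell look-alikes from the thing itself.
- spot_in(camera, thing): "location" ([x, y, z] in m, in world coordinates, good to about 4 mm: the middle of the surface that is visible of it).
- regions_of(camera, thing): "mask" (480x640 bool, what is visible of it).
The state is a dict: "time_s": time; "joint_positions": joint angles; "qvel": joint speeds; "tau": joint torques, N m; "position": TCP position; "tcp_rot": TCP orientation; "force": force on the tool from outside, world axes, zero at the start; "moment": the same for the moment, N m; "opening": opening from 0.0 (shut) to 1.0 (fully open).
Only numpy, scipy, OpenCV 4.12 (cv2) and the standard library are available. Lean on these libraries where they do the work, as an engineer would, in place of code of your own. Each camera call takes 0.05 s, during which the arm holds its last target. There are 200 camera calls.

## Working session

There is one attempt and no reset: what is moved stays moved. The work goes in short steps, Python scripts to look and compute and a tool call to move; the robot and the scene stay as the last step left them, time stands still between calls to the robot, and variables do not carry over. Pictures are saved under pics/ and viewed, about 8 in all and at most 12, crops included, and the job is handed in when it is done.

Besides the shell and the picture viewer there is one more tool, called by a JSON object that holds its "api" and its "payload". send_rows: Moves the arm, as the interface text tells. Its arguments: {"type":"object","properties":{"moves":{"type":"array","items":{"type":"array","items":{"type":"array","items":{"type":"number"}}}}},"required":["moves"]}

```bash
ls; mkdir -p pics; python3 - <<'E'
from rig import *
import cv2,numpy as np
s=readout.read_state();print({k:np.round(v,3).tolist() for k,v in s.items()})
a=capture("scene");b=capture("top")
cv2.imwrite("pics/s1.png",a);cv2.imwrite("pics/t1.png",b)
for c in("scene","top"):
  m=camera_model(c);print(c,m["camera_matrix"],np.round(m["pose"],3).tolist(),[k for k in m])
for t in "crate lid low_long low_short tall_wide tall_slim ink_jar ink_bottle".split():
  for c in("top","scene"):
    print(t,c,[(round(d["p"],2),np.round(d["location"],3).tolist()) for d in spot_in(c,t)][:5])
E
```

```text
pics
{'time_s': 0.0, 'joint_positions': [56.866, 30.277, 82.159, -0.001, 67.688, -10.229], 'qvel': [-0.049, 0.066, 0.052, 0.099, 0.023, -0.012], 'tau': [-0.0, -44.005, -17.659, 0.063, 0.058, -0.0], 'position': [0.243, 0.575, 0.191], 'tcp_rot': [[-0.921, 0.389, -0.001], [0.389, 0.921, -0.002], [0.0, -0.002, -1.0]], 'force': [-0.096, -0.12, -0.008], 'moment': [0.042, 0.009, -0.005], 'opening': 1.002}
scene [[474.67376475   0.         320.76779193]
 [  0.         474.67376475 241.66198163]
 [  0.           0.           1.        ]] [[0.246, -0.531, 0.811, 1.232], [0.969, 0.142, -0.2, -0.229], [-0.009, 0.835, 0.55, 0.595], [0.0, 0.0, 0.0, 1.0]] ['camera_matrix', 'pose']
top [[470.77269828   0.         310.98490276]
 [  0.         470.77269828 239.42587937]
 [  0.           0.           1.        ]] [[0.024, 0.984, -0.179, 0.325], [-1.0, 0.026, 0.008, -0.028], [0.013, 0.179, 0.984, 1.126], [0.0, 0.0, 0.0, 1.0]] ['camera_matrix', 'pose']
crate top [(0.63, [0.522, 0.229, 0.112])]
crate scene [(0.6, [0.554, 0.216, 0.1]), (0.46, [0.546, 0.255, 0.144])]
lid top [(0.62, [0.526, 0.254, 0.148])]
lid scene [(0.94, [0.544, 0.251, 0.147])]
low_long top [(0.76, [0.303, 0.21, 0.03]), (0.69, [0.475, 0.132, 0.036])]
low_long scene [(0.95, [0.314, 0.204, 0.025]), (0.91, [0.496, 0.142, 0.036])]
low_short top [(0.72, [0.568, 0.137, 0.038]), (0.56, [0.692, 0.275, 0.031])]
low_short scene [(0.87, [0.586, 0.138, 0.038]), (0.74, [0.563, 0.322, 0.036]), (0.63, [0.706, 0.262, 0.036])]
tall_wide top [(0.56, [0.468, -0.19, 0.08])]
tall_wide scene [(0.64, [0.503, -0.196, 0.06])]
tall_slim top [(0.7, [0.6, -0.132, 0.076])]
tall_slim scene [(0.59, [0.629, -0.135, 0.054])]
ink_jar top [(0.7, [0.588, -0.041, 0.052])]
ink_jar scene [(0.81, [0.609, -0.048, 0.038])]
ink_bottle top [(0.84, [0.464, -0.379, 0.054]), (0.81, [0.603, -0.378, 0.051])]
ink_bottle scene [(0.9, [0.621, -0.381, 0.044]), (0.71, [0.479, -0.388, 0.041])]
```

View pics/t1.png

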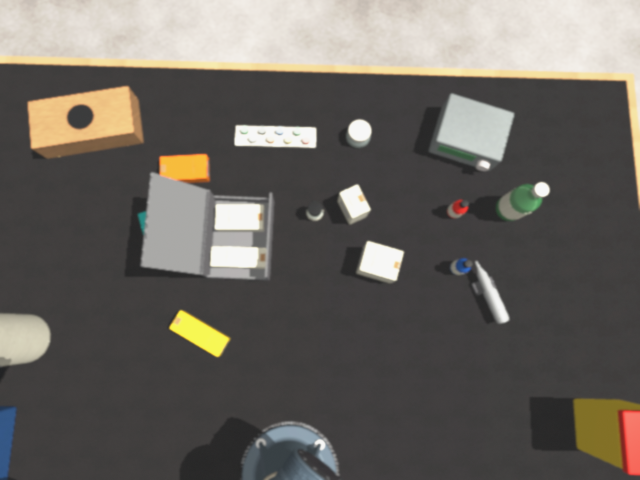

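View pics/s1.png

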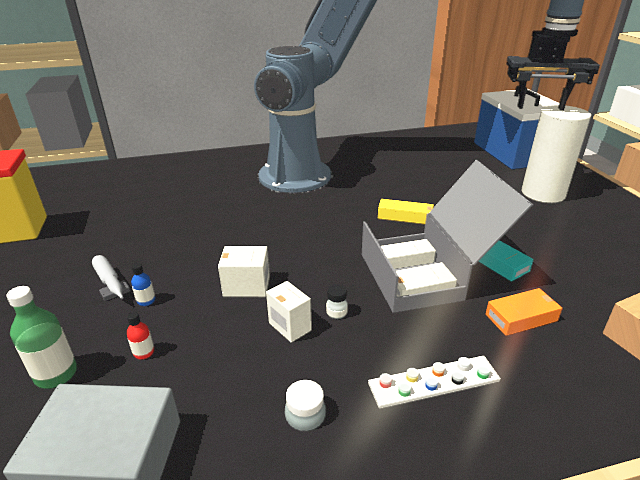

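The top view shows the box at about (240,235), hinge on the left, which is +y. The white low cartons inside are at (240,217) and (235,257), tall_slim is at (354,204) and tall_wide at (380,262). The jar is at (315,213) and the bottles at (457,209) and (461,267). 

Things that could be mistaken for the cartons I want:
- Orange block at (185,168): leave alone.
- Turquoise block under the lid at (145,222): leave alone.
- Yellow block at (200,333): leave alone.
- White paint tray at (275,137) and white jar at (358,133): neither is a carton.

The four white cartons are the ones to pack.

```bash
cat > h.py <<'E'
from rig import *
import cv2,numpy as np
from scipy.optimize import minimize
def proj(P,m):
    P=np.atleast_2d(P);T=np.linalg.inv(m["pose"]);c=P@T[:3,:3].T+T[:3,3]
    c=c*[1,-1,-1];u=c@m["camera_matrix"].T;return u[:,:2]/u[:,2:]
def ray(px,z,m):
    px=np.atleast_2d(px);d=np.c_[px,np.ones(len(px))]@np.linalg.inv(m["camera_matrix"]).T
    d=d*[1,-1,-1]@m["pose"][:3,:3].T if False else (d*[1,-1,-1])@m["pose"][:3,:3].T
    o=m["pose"][:3,3];return o+d*((z-o[2])/d[:,2])[:,None]
def boxpts(x,y,yaw,dx,dy,z0,z1):
    c,s=np.cos(yaw),np.sin(yaw)
    return np.array([[x+c*a*dx/2-s*b*dy/2,y+s*a*dx/2+c*b*dy/2,z] for z in(z0,z1) for a,b in((-1,-1),(1,-1),(1,1),(-1,1))])
def fit(views,dims,x0,z0=0.):  # views: list of (mask,model); silhouette IoU fit of an upright box
    def cost(p):
        t=0
        for mk,m in views:
            h=cv2.convexHull((proj(boxpts(p[0],p[1],p[2],dims[0],dims[1],z0,z0+dims[2]),m)).astype(np.float32))
            im=np.zeros(mk.shape,np.uint8);cv2.fillConvexPoly(im,np.round(h*16).astype(int),255,cv2.LINE_AA,4)
            f=im/255.;t+=1-np.minimum(f,mk).sum()/np.maximum(f,mk).sum()
        return t
    best=None
    for yaw in np.radians(np.arange(-45,46,15)):
        S=np.array([[x0[0],x0[1],yaw]]*4)+np.vstack([np.zeros(3),np.diag([.012,.012,.15])])
        r=minimize(cost,S[0],method="Nelder-Mead",options=dict(initial_simplex=S,xatol=1e-4,fatol=1e-5))
        if best is None or r.fun<best.fun:best=r
    return best
E
python3 - <<'E'
from h import *
ims={c:capture(c) for c in("top","scene")};M={c:camera_model(c) for c in ims}
print("tcp px",proj([.243,.576,.192],M["top"]),proj([.243,.576,.192],M["scene"]))
D=dict(tall_wide=(.068,.084,.074),tall_slim=(.066,.046,.074))
for t,d in D.items():
    vs={c:(regions_of(c,t)[0]["mask"].astype(float),M[c]) for c in ims}
    x0=spot_in("top",t)[0]["location"]
    for k in(["top"],["scene"],["top","scene"]):
        r=fit([vs[c] for c in k],d,x0);print(t,k,np.round(r.x[:2],4),np.degrees(r.x[2]).round(1),round(r.fun,3))
a=cv2.resize(ims["top"][170:290,130:290],None,fx=5,fy=5,interpolation=cv2.INTER_CUBIC)
cv2.imwrite("pics/c2.png",a)
E
```

```text
tcp px [[-12.37376684 360.90382962]] [[537.37736464 119.91332232]]
tall_wide ['top'] [ 0.4732 -0.1963] -14.3 0.057
tall_wide ['scene'] [ 0.4708 -0.1951] -11.7 0.053
tall_wide ['top', 'scene'] [ 0.4729 -0.1959] -12.4 0.121
tall_slim ['top'] [ 0.6095 -0.1335] 26.3 0.082
tall_slim ['scene'] [ 0.6068 -0.1339] 23.6 0.046
tall_slim ['top', 'scene'] [ 0.6087 -0.1337] 25.1 0.142
```

View pics/c2.png

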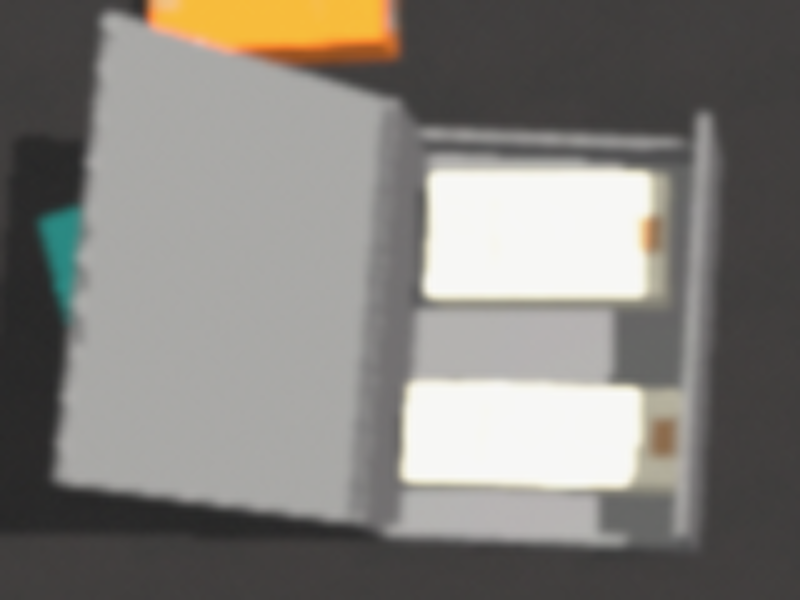

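```bash
python3 - <<'E'
from h import *
from scipy.optimize import least_squares
m=camera_model("top");C=lambda l:np.array(l)/5+[130,170]-.4
pts=C([(713,112),(693,541),(697,112),(674,537),(105,12),(53,485),(402,100),(382,535)])
def model(p):
    x,y,w,th=p;c,s=np.cos(w),np.sin(w);L=.146
    q=[(.097,-.073,.084),(-.097,-.073,.084),(.097,-.069,.084),(-.097,-.069,.084)]
    q+=[(a,.073-L*np.cos(th),.084+L*np.sin(th)) for a in(.097,-.097)]+[(a,.073,.086) for a in(.097,-.097)]
    q=np.array(q);return np.c_[x+c*q[:,0]-s*q[:,1],y+s*q[:,0]+c*q[:,1],q[:,2]]
r=least_squares(lambda p:(proj(model(p),m)-pts).ravel(),[.52,.14,0,2.1],loss="soft_l1")
print("crate",r.x.round(4),np.degrees(r.x[2]));print((proj(model(r.x),m)-pts).round(1).tolist())
x,y,w,_=r.x;R=np.array([[np.cos(w),-np.sin(w)],[np.sin(w),np.cos(w)]])
for n,l in dict(short=[(427,168),(668,172),(664,303),(424,298)],long=[(403,380),(681,388),(676,490),(400,483)]).items():
    W=ray(C(l),.036,m)[:,:2];B=(W-[x,y])@R
    print(n,W.mean(0).round(4),"in crate",(B*1000).round(0).tolist(),"c",(B.mean(0)*1000).round(1))
print("lowcol inner wall floor etc",(((ray(C([(413,300),(390,535),(683,400)]),.004,m)[:,:2]-[x,y])@R)*1000).round())
E
```

```text
crate [ 0.5257  0.1285 -0.0159  2.3092] -0.9118246175473294
[[0.3, 0.5], [-0.5, -0.7], [1.7, 0.5], [1.5, -0.0], [-0.1, 1.0], [0.4, -0.1], [-1.5, 0.0], [-4.4, -2.4]]
short [0.574  0.1352] in crate [[78.0, 66.0], [81.0, -48.0], [18.0, -50.0], [15.0, 63.0]] c [48.2  7.6]
long [0.4782 0.133 ] in crate [[-24.0, 70.0], [-23.0, -61.0], [-71.0, -61.0], [-73.0, 67.0]] c [-47.5   3.8]
lowcol inner wall floor etc [[ 20.  75.]
 [-94.  77.]
 [-23. -59.]]
```

```bash
cat >> h.py <<'E'
def yaw_of(R): return np.degrees(np.arctan2(R[1,1],R[0,1]))   # world angle of tool y
def plan(wps,yaw=None,grip=1.,step=4.2,start=None):
    """wps: world waypoints; yaw: tool-y world angle (deg) to reach over the whole path. prints calls of 5 rows"""
    s=readout.read_state();p=np.array(s["position"]);R=np.array(s["tcp_rot"]);rows=[]
    segs=[]
    for w in wps:
        w=np.array(w);n=max(1,int(np.ceil(np.linalg.norm(w-p)*100/step)));segs+=[(w-p)/n]*n;p=w
    n=len(segs);t=0
    if yaw is not None:
        t=-((yaw-yaw_of(R)+90)%180-90)   # about tool z (down)
        n=max(n,int(np.ceil(abs(t)/8)))
    segs+=[np.zeros(3)]*(n-len(segs))
    while len(segs)%5: segs.append(np.zeros(3))
    for i,d in enumerate(segs):
        a=t/n if i<n else 0
        dl=R.T@d*100
        rows.append([0,0,round(a,1),*[round(float(v),2)+0 for v in dl],grip])
        c,s_=np.cos(np.radians(rows[-1][2])),np.sin(np.radians(rows[-1][2]))
        R=R@np.array([[c,-s_,0],[s_,c,0],[0,0,1]])
    for i in range(0,len(rows),5): print([rows[i:i+5]])
E
python3 - <<'E'
from h import *
plan([(.243,.55,.30),(.524,.134,.30)],yaw=-1)
E
```

```text
[[[0, 0, np.float64(4.5), -0.33, -0.79, -3.59, 1.0], [0, 0, np.float64(4.5), -0.39, -0.76, -3.59, 1.0], [0, 0, np.float64(4.5), -0.45, -0.73, -3.59, 1.0], [0, 0, np.float64(4.5), -3.94, -1.4, 0.0, 1.0], [0, 0, np.float64(4.5), -4.04, -1.09, 0.0, 1.0]]]
[[[0, 0, np.float64(4.5), -4.11, -0.77, 0.0, 1.0], [0, 0, np.float64(4.5), -4.16, -0.44, 0.0, 1.0], [0, 0, np.float64(4.5), -4.18, -0.11, 0.0, 1.0], [0, 0, np.float64(4.5), -4.18, 0.21, 0.0, 1.0], [0, 0, np.float64(4.5), -4.15, 0.54, 0.0, 1.0]]]
[[[0, 0, np.float64(4.5), -4.09, 0.87, 0.0, 1.0], [0, 0, np.float64(4.5), -4.01, 1.18, 0.0, 1.0], [0, 0, np.float64(4.5), -3.91, 1.5, 0.0, 1.0], [0, 0, np.float64(4.5), -3.78, 1.8, 0.0, 1.0], [0, 0, np.float64(4.5), -3.62, 2.09, 0.0, 1.0]]]
```

{"api": "send_rows", "payload": {"moves": [[[0, 0, 4.5, -0.33, -0.79, -3.6, 1], [0, 0, 4.5, -0.39, -0.76, -3.6, 1], [0, 0, 4.5, -0.45, -0.73, -3.6, 1], [0, 0, 4.5, -3.94, -1.4, 0, 1], [0, 0, 4.5, -4.04, -1.09, 0, 1]]]}}

```text
time_s: 1.8
position: [0.2904, 0.4809, 0.3022]
tcp_rot: [[-0.702, 0.713, 0.003], [0.713, 0.702, 0.003], [-0.0, 0.004, -1.0]]
force: [0.7, -0.6, -0.4]
opening: 0.999
```

{"api": "send_rows", "payload": {"moves": [[[0, 0, 4.5, -4.11, -0.77, 0, 1], [0, 0, 4.5, -4.16, -0.44, 0, 1], [0, 0, 4.5, -4.18, -0.11, 0, 1], [0, 0, 4.5, -4.18, 0.21, 0, 1], [0, 0, 4.5, -4.15, 0.54, 0, 1]]]}}

```text
time_s: 2.3
position: [0.4077, 0.3058, 0.3007]
tcp_rot: [[-0.373, 0.928, 0.001], [0.928, 0.373, 0.0], [0.0, 0.001, -1.0]]
force: [-0.7, 1.1, -0.1]
opening: 1.004
```

{"api": "send_rows", "payload": {"moves": [[[0, 0, 4.5, -4.09, 0.87, 0, 1], [0, 0, 4.5, -4.01, 1.18, 0, 1], [0, 0, 4.5, -3.91, 1.5, 0, 1], [0, 0, 4.5, -3.78, 1.8, 0, 1], [0, 0, 4.5, -3.62, 2.09, 0, 1]]]}}

```text
time_s: 2.8
position: [0.5248, 0.1325, 0.3006]
tcp_rot: [[0.011, 1.0, 0.0], [1.0, -0.011, 0.0], [0.0, 0.0, -1.0]]
force: [-0.1, 1.1, -0.1]
opening: 0.999
```

```bash
python3 - <<'E'
from h import *
s=readout.read_state();print(s["time_s"],np.round(s["position"],4),np.round(s["tcp_rot"],3).tolist(),s["force"])
a=capture("wrist");m=camera_model("wrist");print(np.round(m["pose"],3).tolist(),m["camera_matrix"][0])
np.savez("w3.npz",K=m["camera_matrix"],pose=m["pose"]);cv2.imwrite("pics/w3.png",a)
E
```

```text
2.8 [0.5248 0.1325 0.3006] [[0.011, 1.0, 0.0], [1.0, -0.011, 0.0], [0.0, 0.0, -1.0]] [-0.06458152  1.07336073 -0.05077855]
[[1.0, 0.018, 0.001, 0.53], [-0.018, 0.959, 0.283, 0.204], [0.004, -0.283, 0.959, 0.491], [0.0, 0.0, 0.0, 1.0]] [336.90079368   0.         322.57854145]
```

View pics/w3.png

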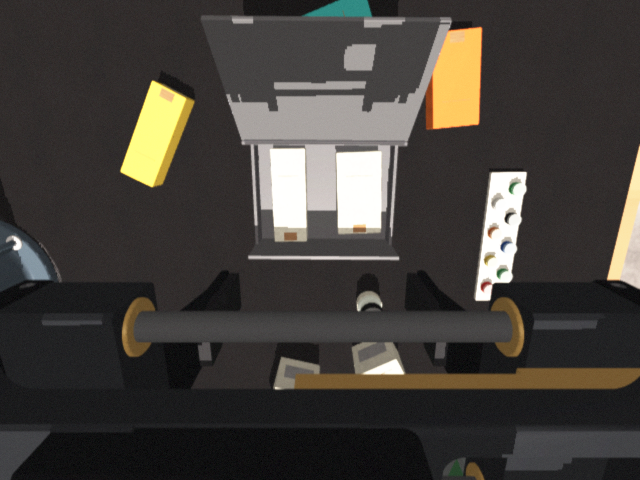

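```bash
python3 - <<'E'
import cv2
a=cv2.imread("pics/w3.png")[130:270,230:425];cv2.imwrite("pics/w3c.png",cv2.convertScaleAbs(cv2.resize(a,None,fx=4,fy=4,interpolation=cv2.INTER_CUBIC),alpha=1.2,beta=15))
E
```

```text
(no output)
```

View pics/w3c.png

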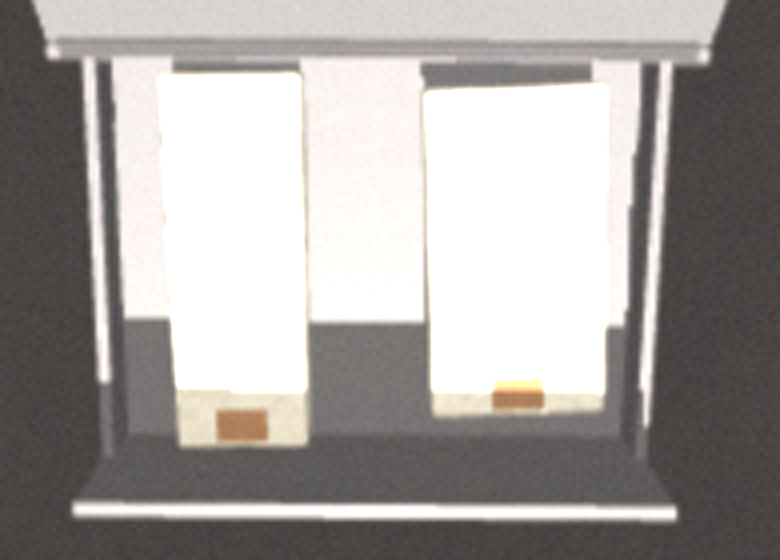

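```bash
python3 - <<'E'
from h import *
from scipy.optimize import least_squares
z=np.load("w3.npz");m=dict(camera_matrix=z["K"],pose=z["pose"]);C=lambda l:np.array(l,float)/4+[230,130]-.37
o=[((74,517),(-.097,-.073,.084)),((677,521),(.097,-.073,.084)),((74,502),(-.097,-.069,.084)),((676,508),(.097,-.069,.084)),
((50,57),(-.097,.069,.084)),((708,64),(.097,.069,.084))]
px=C([a for a,_ in o]);Q=np.array([b for _,b in o])
W=lambda p,q:np.c_[p[0]+np.cos(p[2])*q[:,0]-np.sin(p[2])*q[:,1],p[1]+np.sin(p[2])*q[:,0]+np.cos(p[2])*q[:,1],q[:,2]]
r=least_squares(lambda p:(proj(W(p,Q),m)-px).ravel(),[.52,.13,0],loss="soft_l1");p=r.x
print("crate",p.round(4),np.degrees(p[2]).round(2),(proj(W(p,Q),m)-px).round(1).tolist())
R=np.array([[np.cos(p[2]),-np.sin(p[2])],[np.sin(p[2]),np.cos(p[2])]])
B=lambda l,h:((ray(C(l),h,m)[:,:2]-p[:2])@R*1000).round(1)
print("endwalls (x -93,-97 / 93 97)",B([(97,62),(110,383),(83,62),(100,380),(660,66),(643,425),(672,66),(652,425)],.034)[:,0])
print("floor front y -69",B([(122,437),(630,437)],.004)[:,1])
for n,l in dict(long=[(158,72),(300,73),(308,446),(178,446)],short=[(424,90),(608,84),(603,413),(433,416)]).items():
    b=B(l,.036);print(n,b.tolist(),b.mean(0))
print("gapmid world",W(p,np.array([[-.004,0,0],[-.007,0,0]])))
E
```

```text
crate [ 0.5324  0.1257 -0.0273] -1.56 [[-0.1, -0.4], [-0.2, -0.2], [-0.3, 0.4], [0.3, 0.1], [-0.6, 0.1], [1.0, 0.0]]
endwalls (x -93,-97 / 93 97) [-92.3 -93.  -96.9 -96.5  92.3  94.9  96.3  98.1]
floor front y -69 [-71.  -69.4]
long [[-72.2, 63.7], [-25.8, 63.8], [-23.6, -64.0], [-69.6, -64.4]] [-47.8    -0.225]
short [[14.9, 58.8], [75.3, 61.3], [80.1, -51.0], [20.4, -52.6]] [47.675  4.125]
gapmid world [[0.52842346 0.12580308 0.        ]
 [0.52542458 0.12588489 0.        ]]
```

The wrist fit places the crate at (0.5324, 0.1257) with yaw -1.56°, and the end walls and floor agree to about 2 mm. The gap between the low cartons runs from x = -24 to +17 in the box frame, so closed fingers 30 mm wide fit in at -4. The plan is to insert them closed and open them to push both cartons outwards.

{"api": "send_rows", "payload": {"moves": [[[0, 0, 0.9, -0.47, 0.33, 4.5, -1], [0, 0, 0, 0, 0, 4.5, -1], [0, 0, 0, 0, 0, 4.5, -1], [0, 0, 0, 0, 0, 4.5, -1], [0, 0, 0, 0, 0, 4.0, -1]]]}}

```text
time_s: 3.35
position: [0.5269, 0.1294, 0.0787]
tcp_rot: [[0.023, 1.0, -0.0], [1.0, -0.023, -0.0], [-0.0, -0.0, -1.0]]
force: [-0.2, -0.1, 0.5]
opening: 0.63
```

{"api": "send_rows", "payload": {"moves": [[[0, 0, 0, 0, 0, 2.5, -1], [0, 0, 0, 0, 0, 0, -1], [0, 0, 0, 0, 0, 0, -1], [0, 0, 0, 0, 0, 0, -1], [0, 0, 0, 0, 0, 0, -1]]]}}

```text
time_s: 3.85
position: [0.5289, 0.1295, 0.0573]
tcp_rot: [[0.023, 1.0, 0.004], [1.0, -0.023, 0.0], [0.0, 0.004, -1.0]]
force: [-0.6, -0.6, -0.2]
opening: 0.17
```

```bash
python3 - <<'E'
from h import *
s=readout.read_state();print(s["time_s"],np.round(s["position"],4),yaw_of(np.array(s["tcp_rot"])),s["force"],s["opening"])
E
```

```text
3.85 [0.5289 0.1295 0.0573] -1.295240634964012 [-0.61762378 -0.59658098 -0.17999327] 0.16974916174466625
```

{"api": "send_rows", "payload": {"moves": [[[0, 0, 0, 0, 0, 0, -1], [0, 0, 0, 0, 0, 0, -1], [0, 0, 0, 0, 0, 1.5, -1], [0, 0, 0, 0, 0, 1.4, -1], [0, 0, 0, 0, 0, 0, -1]]]}}

```text
time_s: 4.35
position: [0.5262, 0.1292, 0.0254]
tcp_rot: [[0.023, 1.0, -0.003], [1.0, -0.023, -0.0], [-0.0, -0.003, -1.0]]
force: [-0.3, 1.0, -0.9]
opening: 0.008
```

{"api": "send_rows", "payload": {"moves": [[[0, 0, 0, 0, 0, 1.4, -1], [0, 0, 0, 0, 0, 0, -1], [0, 0, 0, 0, -0.2, 0, -0.5], [0, 0, 0, 0, -0.1, 0, 0.0], [0, 0, 0, 0, 0, 0, 0]]]}}

```text
time_s: 4.85
position: [0.5245, 0.1295, 0.0131]
tcp_rot: [[0.023, 1.0, 0.001], [1.0, -0.023, 0.0], [0.0, 0.001, -1.0]]
force: [-0.0, -0.4, -0.1]
opening: 0.196
```

{"api": "send_rows", "payload": {"moves": [[[0, 0, 0, 0, 0, 0, 0], [0, 0, 0, 0, 0, 0, 0], [0, 0, 0, 0, 0, 0, 0], [0, 0, 0, 0, 0, 0, 0], [0, 0, 0, 0, 0, 0, 0]]]}}

```text
time_s: 5.35
position: [0.5244, 0.1294, 0.0124]
tcp_rot: [[0.023, 1.0, 0.0], [1.0, -0.023, -0.0], [-0.0, 0.0, -1.0]]
force: [-0.2, -0.4, 0.8]
opening: 0.494
```

```bash
python3 - <<'E'
from h import *
s=readout.read_state();print(s["time_s"],np.round(s["position"],4),yaw_of(np.array(s["tcp_rot"])),s["force"],s["opening"])
a=capture("wrist");m=camera_model("wrist")
np.savez("w4.npz",K=m["camera_matrix"],pose=m["pose"]);cv2.imwrite("pics/w4.png",a)
E
```

```text
5.35 [0.5244 0.1294 0.0124] -1.308901933463545 [-0.24066012 -0.44558102  0.84036283] 0.4940814668980086
```

View pics/w4.png

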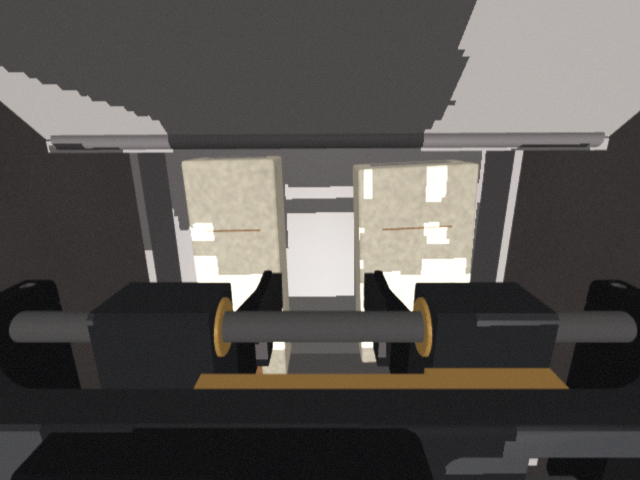

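```bash
cat >> h.py <<'E'
CR=np.array([.5324,.1257]);CW=-.0273
CRm=np.array([[np.cos(CW),-np.sin(CW)],[np.sin(CW),np.cos(CW)]])
def w2b(P): return (np.atleast_2d(P)[:,:2]-CR)@CRm
def b2w(x,y): return CR+CRm@np.array([x,y])
E
python3 - <<'E'
from h import *
z=np.load("w4.npz");m=dict(camera_matrix=z["K"],pose=z["pose"])
f=lambda l,h:(w2b(ray(l,h,m))*1000).round(0).tolist()
print("top faces .036",f([(190,160),(277,157),(284,268),(357,166),(475,162),(361,268)],.036))
print("rim",f([(50,149),(607,146)],.084),"endwall in",f([(166,290),(482,290),(152,290),(500,290)],.034))
print(w2b(readout.read_state()["position"][None] if hasattr(readout.read_state()["position"],"shape") else [readout.read_state()["position"]])*1000)
E
```

```text
top faces .036 [[-73.0, 69.0], [-30.0, 71.0], [-29.0, 13.0], [9.0, 67.0], [66.0, 69.0], [12.0, 14.0]]
rim [[-102.0, 76.0], [89.0, 78.0]] endwall in [[-94.0, -1.0], [80.0, 0.0], [-102.0, -1.0], [90.0, 0.0]]
[[-8.18030084  3.4647583 ]]
```

```bash
python3 - <<'E'
from h import *
s=readout.read_state();p=np.array(s["position"]);R=np.array(s["tcp_rot"])
m=camera_model("wrist");print(np.round(m["pose"],3).tolist())
for dz in(0,-.019,-.05,-.07):
    print(dz,proj([p+R@[0,b,dz] for b in(-.0365,-.0215,.0215,.0365)],m).round().tolist())
a=capture("wrist")
b=cv2.resize(a[240:420,180:460],None,fx=2.8,fy=2.8,interpolation=cv2.INTER_CUBIC)
t=capture("top");sc=capture("scene")
cv2.imwrite("pics/w5.png",cv2.convertScaleAbs(b,alpha=1.5,beta=30))
c=np.hstack([cv2.resize(t[180:290,190:290],(400,440)),cv2.resize(sc[180:320,340:480],(400,440))])
cv2.imwrite("pics/c5.png",np.vstack([cv2.resize(cv2.convertScaleAbs(b,alpha=1.5,beta=30),(800,514))[200:360],c]))
E
```

```text
[[1.0, 0.022, 0.008, 0.527], [-0.023, 0.96, 0.278, 0.206], [-0.001, -0.278, 0.96, 0.204], [0.0, 0.0, 0.0, 1.0]]
0 [[262.0, 269.0], [287.0, 269.0], [358.0, 269.0], [382.0, 269.0]]
-0.019 [[256.0, 282.0], [283.0, 282.0], [361.0, 282.0], [388.0, 282.0]]
-0.05 [[244.0, 309.0], [276.0, 309.0], [368.0, 309.0], [400.0, 309.0]]
-0.07 [[233.0, 333.0], [269.0, 333.0], [375.0, 333.0], [411.0, 333.0]]
```

View pics/c5.png

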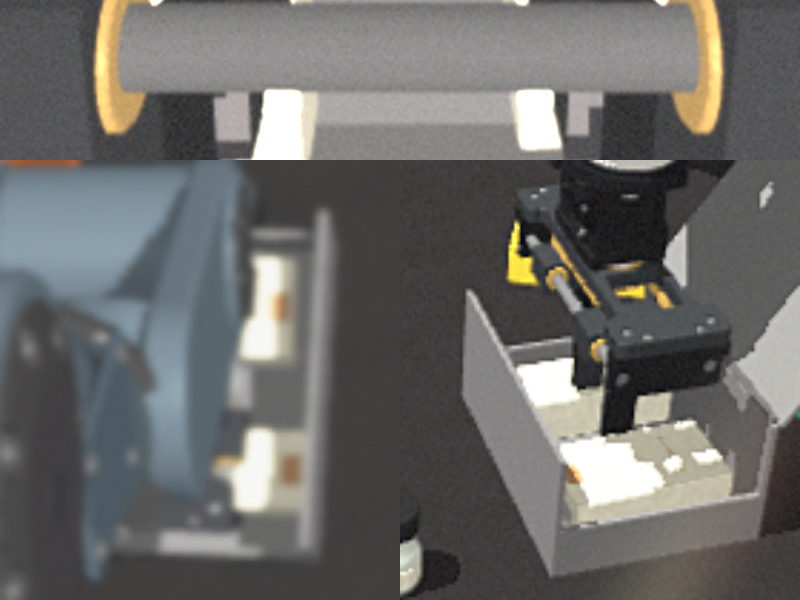

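{"api": "send_rows", "payload": {"moves": [[[0, 0, 0, 0, 0, 0, 0.1], [0, 0, 0, 0, 0, 0, 0.2], [0, 0, 0, 0, 0, 0, 0.3], [0, 0, 0, 0, 0, 0, 0.3], [0, 0, 0, 0, 0, 0, 0.3]]]}}

```text
time_s: 6.05
position: [0.5244, 0.1294, 0.0124]
tcp_rot: [[0.023, 1.0, 0.0], [1.0, -0.023, -0.0], [-0.0, 0.0, -1.0]]
force: [0.3, -0.1, 0.4]
opening: 0.644
```

```bash
python3 - <<'E'
from h import *
s=readout.read_state();print(s["time_s"],np.round(s["position"],4),s["force"],s["opening"])
a=capture("wrist");m=camera_model("wrist")
np.savez("w6.npz",K=m["camera_matrix"],pose=m["pose"]);cv2.imwrite("pics/w6.png",a)
E
```

```text
6.05 [0.5244 0.1294 0.0124] [ 0.26211744 -0.12056912  0.36343803] 0.6435553747521432
```

View pics/w6.png

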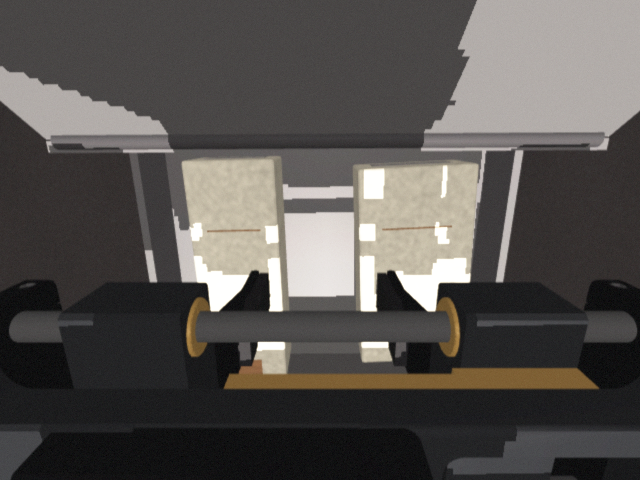

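```bash
python3 - <<'E'
from h import *
s=readout.read_state();p=np.array(s["position"]);R=np.array(s["tcp_rot"])
m=camera_model("scene");a=capture("scene")
P=[p+R@[0,b,dz] for dz in (0,-.03,-.07) for b in(-.028,.028)]
u=proj(P,m);print(u.round(1).tolist())
o=np.array([380,150]);k=6
b=cv2.resize(a[150:250,380:510],None,fx=k,fy=k,interpolation=cv2.INTER_CUBIC)
for q in u: cv2.circle(b,tuple(np.int32((q-o)*k)),4,(0,0,255),-1)
# crate rim by near-view estimate
for cx,cy,col in((.5257,.131,(0,255,0)),(.5324,.1257,(255,0,0))):
    q=np.array([[c,d,.084] for c,d in((.097,-.073),(-.097,-.073),(.097,.073),(-.097,.073))])
    W=np.c_[[cx,cy]+q[:,:2]@CRm.T,q[:,2]]
    for v in proj(W,m): cv2.circle(b,tuple(np.int32((v-o)*k)),5,col,2)
cv2.imwrite("pics/s7.png",cv2.convertScaleAbs(b,alpha=1.3,beta=20))
E
```

```text
[[403.4, 263.0], [413.7, 279.1], [404.7, 251.1], [415.2, 266.9], [406.5, 234.6], [417.4, 250.0]]
```

View pics/s7.png

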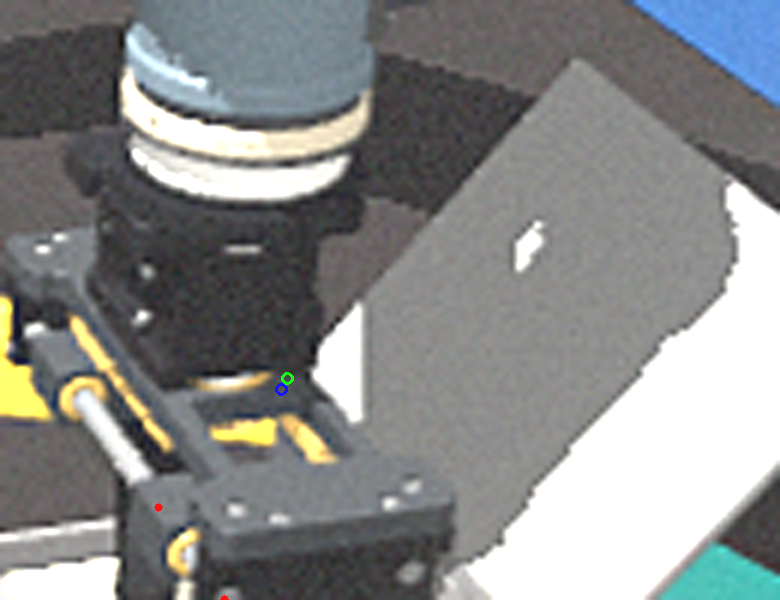

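```bash
python3 - <<'E'
from h import *
m=camera_model("scene")
def crop(a,u,o,w,h,k):
    b=cv2.resize(a[o[1]:o[1]+h,o[0]:o[0]+w],None,fx=k,fy=k,interpolation=cv2.INTER_CUBIC);b=cv2.convertScaleAbs(b,alpha=1.4,beta=25)
    for i,q in enumerate(u): cv2.circle(b,tuple(np.int32((q-o+.5)*k)),2,[(0,0,255),(0,255,0),(255,0,255)][i//2],-1)
    return b
def tips(p,R,h): return [p+R@[0,b,dz] for dz in(0,-.03,-.07) for b in(-h,h)]
a=cv2.imread("pics/s1.png");R0=np.array([[-.921,.389,0],[.389,.921,0],[0,0,-1.]])
A=crop(a,proj(tips(np.array([.243,.576,.192]),R0,.0435),m),np.array([495,35]),100,100,4)
s=readout.read_state();p=np.array(s["position"]);R=np.array(s["tcp_rot"])
c=capture("scene");B=crop(c,proj(tips(p,R,.028),m),np.array([370,215]),100,100,4)
w=capture("wrist");mw=camera_model("wrist")
W=crop(w,proj(tips(p,R,.028),mw),np.array([220,250]),200,50,4)
cv2.imwrite("pics/m8.png",np.vstack([np.hstack([A,B]),W]))
E
```

```text
(no output)
```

View pics/m8.png

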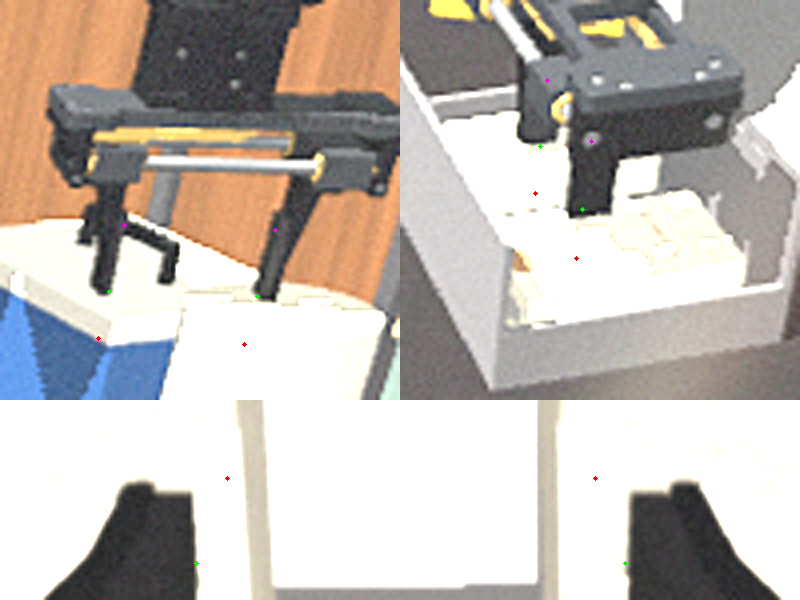

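Important finding: in the scene and wrist views the real fingertips end about 30 mm behind the reported TCP. They are now hovering above the cartons, which haven't been moved. My first wrist picture was also taken while the arm was still moving, so its pose was off. I'll go up, stand still and measure the crate again.

{"api": "send_rows", "payload": {"moves": [[[0, 0, 0, 0, 0, -4.1, -1], [0, 0, 0, 0, 0, -4.1, -1], [0, 0, 0, 0, 0, -4.1, -1], [0, 0, 0, 0, 0, -4.1, -1], [0, 0, 0, 0, 0, -4.1, -1]]]}}

```text
time_s: 6.75
position: [0.5238, 0.1294, 0.2191]
tcp_rot: [[0.023, 1.0, -0.0], [1.0, -0.023, -0.0], [-0.0, -0.0, -1.0]]
force: [0.7, -0.1, 0.4]
opening: 0.279
```

{"api": "send_rows", "payload": {"moves": [[[0, 0, 0, 0, 0, -4.1, -1], [0, 0, 0, 0, 0, -4.1, -1], [0, 0, 0, 0, 0, 0, -1], [0, 0, 0, 0, 0, 0, -1], [0, 0, 0, 0, 0, 0, -1]]]}}

```text
time_s: 7.25
position: [0.523, 0.1293, 0.2979]
tcp_rot: [[0.023, 1.0, -0.003], [1.0, -0.023, -0.0], [-0.0, -0.003, -1.0]]
force: [-0.6, -0.1, 0.1]
opening: 0.004
```

```bash
cat > crate.py <<'E'
from h import *
from scipy.optimize import least_squares
C=lambda l:np.array(l,float)/4+[230,130]-.37
O=[((74,517),(-.097,-.073,.084)),((677,521),(.097,-.073,.084)),((74,502),(-.097,-.069,.084)),((676,508),(.097,-.069,.084)),((50,57),(-.097,.069,.084)),((708,64),(.097,.069,.084))]
low=dict(long=[(158,72),(300,73),(308,446),(178,446)],short=[(424,90),(608,84),(603,413),(433,416)])
W=lambda p,q:np.c_[p[0]+np.cos(p[2])*q[:,0]-np.sin(p[2])*q[:,1],p[1]+np.sin(p[2])*q[:,0]+np.cos(p[2])*q[:,1],q[:,2]]
def track(a,b,pts,r=9,s=45):
    out=[];sc=[]
    a=cv2.cvtColor(a,7);b=cv2.cvtColor(b,7)
    for u,v in pts:
        x,y=int(round(u)),int(round(v));T=a[y-r:y+r+1,x-r:x+r+1];S=b[max(0,y-r-s):y+r+s+1,x-r-s:x+r+s+1]
        q=cv2.matchTemplate(S,T,cv2.TM_CCOEFF_NORMED);_,mx,_,l=cv2.minMaxLoc(q)
        out.append((u-x+l[0]+x-s,v-y+l[1]+max(0,y-r-s)+r));sc.append(round(mx,2))
    return np.array(out),sc
E
python3 - <<'E'
from crate import *
import time
s0=readout.read_state();m=camera_model("wrist");a=capture("wrist");s1=readout.read_state();m2=camera_model("wrist")
print(s0["position"],s1["position"],np.abs(m["pose"]-m2["pose"]).max(),s1["opening"],yaw_of(np.array(s0["tcp_rot"])))
cv2.imwrite("pics/w9.png",a);np.savez("w9.npz",K=m["camera_matrix"],pose=m["pose"])
old=cv2.imread("pics/w3.png");px0=C([x for x,_ in O]);Q=np.array([x for _,x in O])
px,sc=track(old,a,px0);print((px-px0).round(1).tolist(),sc)
r=least_squares(lambda p:(proj(W(p,Q),m)-px).ravel(),[.52,.13,0],loss="soft_l1");p=r.x
print("crate",p.round(4),np.degrees(p[2]),(proj(W(p,Q),m)-px).round(1).tolist())
Rm=np.array([[np.cos(p[2]),-np.sin(p[2])],[np.sin(p[2]),np.cos(p[2])]])
for n,l in low.items():
    q,sc=track(old,a,C(l));b=(ray(q,.036,m)[:,:2]-p[:2])@Rm*1000;print(n,sc,b.round(1).tolist(),b.mean(0).round(1))
E
```

```text
[0.52304285 0.12933782 0.29792688] [0.52296471 0.12932121 0.29755526] 0.0007946096322657527 0.0013452620254706463 -1.3023082074634715
[[2.0, -1.0], [3.0, -2.0], [2.0, -1.0], [3.0, -2.0], [1.0, -2.0], [2.0, -4.0]] [0.99, 0.96, 0.99, 0.96, 0.99, 0.99]
crate [ 0.5263  0.1325 -0.0223] -1.2753682054623174 [[-0.3, -0.4], [0.0, -0.3], [-0.5, 0.4], [0.5, -0.0], [-0.8, 0.2], [1.2, 0.3]]
long [0.98, 0.97, 0.99, 1.0] [[-72.4, 64.0], [-26.2, 63.7], [-23.9, -62.9], [-69.7, -64.4]] [-48.1   0.1]
short [0.97, 0.98, 0.99, 0.99] [[15.4, 59.5], [75.2, 61.3], [80.3, -49.5], [21.2, -52.0]] [48.   4.8]
```

{"api": "send_rows", "payload": {"moves": [[[0, 0, 0, 0.53, -0.07, 4.2, -1], [0, 0, 0, 0, 0, 4.2, -1], [0, 0, 0, 0, 0, 4.2, -1], [0, 0, 0, 0, 0, 4.2, -1], [0, 0, 0, 0, 0, 4.2, -1]]]}}

```text
time_s: 7.8
position: [0.5223, 0.1346, 0.0865]
tcp_rot: [[0.023, 1.0, -0.003], [1.0, -0.023, -0.0], [-0.0, -0.003, -1.0]]
force: [0.3, -0.1, -1.1]
opening: 0.006
```

{"api": "send_rows", "payload": {"moves": [[[0, 0, 0, 0, 0, 3.0, -1], [0, 0, 0, 0, 0, 2.0, -1], [0, 0, 0, 0, 0, 2.0, -1], [0, 0, 0, 0, 0, 1.0, -1], [0, 0, 0, 0, 0, 0, -1]]]}}

```text
time_s: 8.3
position: [0.5217, 0.1345, 0.0072]
tcp_rot: [[0.023, 1.0, -0.005], [1.0, -0.023, -0.0], [-0.0, -0.005, -1.0]]
force: [0.2, -0.6, -0.7]
opening: 0.004
```

```bash
sed -i 's/^CR=.*/CR=np.array([.5263,.1325]);CW=-.0223/' h.py; cat > st.py <<'E'
from h import *
s=readout.read_state();p=s["position"];print(s["time_s"],np.round(p,4),"box",(w2b([p])*1000).round(1),"yaw",yaw_of(np.array(s["tcp_rot"])).round(2),"F",np.round(s["force"],1),"open",round(s["opening"],3))
E
python3 st.py
```

```text
8.3 [0.5217 0.1345 0.0072] box [[-4.7  1.9]] yaw -1.31 F [ 0.2 -0.6 -0.7] open 0.004
```

{"api": "send_rows", "payload": {"moves": [[[0, 0, 0, 0, 0.05, 0.8, -1], [0, 0, 0, 0, 0, 0.8, -1], [0, 0, 0, 0, 0, 0.8, -1], [0, 0, 0, 0, 0, 0, -1], [0, 0, 0, 0, 0, 0, -1]]]}}

```text
time_s: 8.8
position: [0.5243, 0.1347, -0.0146]
tcp_rot: [[0.023, 1.0, -0.0], [1.0, -0.023, -0.0], [-0.0, -0.0, -1.0]]
force: [-0.0, -0.2, 0.5]
opening: 0.007
```

{"api": "send_rows", "payload": {"moves": [[[0, 0, 0, 0, -0.15, 0, -0.6], [0, 0, 0, 0, -0.15, 0, -0.3], [0, 0, 0, 0, -0.15, 0, 0], [0, 0, 0, 0, 0, 0, 0], [0, 0, 0, 0, 0, 0, 0]]]}}

```text
time_s: 9.3
position: [0.5203, 0.1348, -0.0143]
tcp_rot: [[0.023, 1.0, 0.001], [1.0, -0.023, 0.0], [0.0, 0.001, -1.0]]
force: [-0.4, 0.3, 1.2]
opening: 0.373
```

{"api": "send_rows", "payload": {"moves": [[[0, 0, 0, 0, 0, 0, 0], [0, 0, 0, 0, 0, 0, 0], [0, 0, 0, 0, 0, 0, 0.05], [0, 0, 0, 0, 0, 0, 0.05], [0, 0, 0, 0, 0, 0, 0.05]]]}}

```text
time_s: 9.8
position: [0.5204, 0.1348, -0.0144]
tcp_rot: [[0.023, 1.0, 0.001], [1.0, -0.023, 0.0], [0.0, 0.001, -1.0]]
force: [0.7, 0.2, 1.9]
opening: 0.519
```

```bash
python3 st.py
```

```text
9.8 [ 0.5204  0.1348 -0.0144] box [[-6.   2.2]] yaw -1.31 F [0.7 0.2 1.9] open 0.519
```

{"api": "send_rows", "payload": {"moves": [[[0, 0, 0, 0, -0.1, 0, 0.08], [0, 0, 0, 0, 0, 0, 0.1], [0, 0, 0, 0, 0, 0, 0.1], [0, 0, 0, 0, 0, 0, 0.1], [0, 0, 0, 0, 0, 0, 0.1]]]}}

```text
time_s: 10.3
position: [0.5193, 0.1348, -0.0144]
tcp_rot: [[0.023, 1.0, 0.001], [1.0, -0.023, 0.0], [0.0, 0.001, -1.0]]
force: [2.7, 0.2, 3.1]
opening: 0.551
```

```bash
python3 st.py; python3 - <<'E'
from crate import *
m=camera_model("wrist");a=capture("wrist");cv2.imwrite("pics/w10.png",a);np.savez("w10.npz",K=m["camera_matrix"],pose=m["pose"])
for t,d in(("low_long",(.046,.128,.032)),("low_short",(.06,.112,.032))):
    for r in regions_of("wrist",t)[:2]:
        ys,xs=np.nonzero(r["mask"]);print(t,round(r["p"],2),xs.min(),xs.max(),ys.min(),ys.max())
        for row in(190,220,250):
            x=xs[ys==row]
            if len(x): print(row,(w2b(ray([(x.min(),row),(x.max()+1,row)],.036,m))*1000).round(1).tolist())
E
```

```text
10.3 [ 0.5193  0.1348 -0.0144] box [[-7.   2.1]] yaw -1.31 F [2.7 0.2 3.1] open 0.551
low_long 0.85 135 268 175 372
190 [[-84.6, 57.9], [-33.9, 57.8]]
220 [[-84.4, 45.0], [-34.2, 44.9]]
250 [[-84.7, 31.4], [-33.6, 31.3]]
low_short 0.91 380 538 176 372
190 [[19.3, 57.7], [83.8, 57.7]]
220 [[19.5, 44.8], [83.9, 44.8]]
250 [[19.7, 31.3], [84.1, 31.2]]
```

{"api": "send_rows", "payload": {"moves": [[[0, 0, 0, 0, 0, 0, 0.13], [0, 0, 0, 0, 0, 0, 0.16], [0, 0, 0, 0, 0, 0, 0.16], [0, 0, 0, 0, 0, 0, 0.16], [0, 0, 0, 0, 0, 0, 0.16]]]}}

```text
time_s: 10.95
position: [0.5182, 0.1348, -0.0146]
tcp_rot: [[0.023, 1.0, -0.001], [1.0, -0.023, -0.0], [-0.0, -0.001, -1.0]]
force: [0.3, 0.0, 3.8]
opening: 0.583
```

```bash
python3 st.py; python3 - <<'E'
from crate import *
m=camera_model("wrist");a=capture("wrist");cv2.imwrite("pics/w11.png",a)
for t in("low_long","low_short"):
    r=regions_of("wrist",t)[0]
    ys,xs=np.nonzero(r["mask"])
    for row in(190,250):
            x=xs[ys==row]
            if len(x): print(t,row,x.min(),x.max())
g=cv2.cvtColor(a,6)
for row in(190,220,250): print(row,"left",g[row,90:175:3].tolist(),"right",g[row,500:580:3].tolist())
E
```

```text
10.95 [ 0.5182  0.1348 -0.0146] box [[-8.2  2.1]] yaw -1.3 F [0.3 0.  3.8] open 0.583
low_long 190 135 255
low_long 250 144 258
low_short 190 388 542
low_short 250 386 532
190 left [52, 55, 52, 54, 56, 56, 55, 54, 76, 97, 96, 85, 66, 61, 65, 195, 200, 199, 199, 198, 202, 194, 195, 200, 199, 199, 196, 198, 196] right [193, 197, 197, 195, 195, 198, 194, 196, 196, 202, 203, 195, 191, 199, 122, 61, 64, 61, 66, 63, 194, 201, 201, 84, 49, 53, 48]
220 left [54, 53, 55, 53, 50, 54, 53, 51, 55, 54, 92, 98, 98, 73, 65, 63, 113, 201, 196, 193, 201, 199, 200, 198, 204, 202, 200, 203, 203] right [198, 195, 196, 199, 197, 198, 194, 188, 195, 203, 198, 193, 186, 65, 66, 62, 65, 66, 192, 200, 202, 83, 53, 50, 54, 56, 53]
250 left [51, 55, 52, 51, 56, 50, 53, 53, 55, 53, 56, 55, 93, 99, 100, 64, 67, 64, 184, 202, 209, 209, 207, 204, 200, 200, 202, 205, 206] right [201, 194, 191, 197, 200, 201, 202, 198, 193, 193, 196, 88, 67, 65, 65, 65, 185, 201, 199, 83, 55, 51, 51, 49, 52, 53, 56]
```

{"api": "send_rows", "payload": {"moves": [[[0, 0, 0, 0, 0.05, 0, 0.2], [0, 0, 0, 0, 0, 0, 0.25], [0, 0, 0, 0, 0, 0, 0.3], [0, 0, 0, 0, 0, 0, 0.3], [0, 0, 0, 0, 0, 0, 0.3]]]}}

```text
time_s: 11.6
position: [0.5195, 0.1348, -0.0146]
tcp_rot: [[0.023, 1.0, 0.0], [1.0, -0.023, 0.0], [0.0, 0.0, -1.0]]
force: [2.0, 0.7, 1.7]
opening: 0.643
```

```bash
cat > gap.py <<'E'
from crate import *
m=camera_model("wrist");a=capture("wrist");g=cv2.cvtColor(a,6)
for row in(190,220,250): print(row,"left",g[row,105:165:2].tolist(),"right",g[row,520:575:2].tolist())
E
python3 st.py;python3 gap.py
```

```text
11.6 [ 0.5195  0.1348 -0.0146] box [[-6.8  2.1]] yaw -1.31 F [2.  0.7 1.7] open 0.643
190 left [53, 51, 52, 84, 93, 96, 96, 95, 67, 64, 69, 179, 197, 197, 197, 200, 197, 198, 198, 200, 196, 193, 196, 198, 197, 197, 199, 196, 188, 192] right [191, 194, 191, 191, 197, 195, 195, 196, 200, 204, 196, 193, 217, 255, 255, 210, 61, 63, 174, 198, 197, 197, 190, 65, 52, 52, 49, 45]
220 left [52, 53, 52, 51, 55, 55, 90, 97, 96, 95, 84, 67, 65, 126, 198, 198, 195, 191, 192, 199, 201, 197, 198, 196, 198, 200, 203, 199, 198, 199] right [195, 196, 193, 191, 187, 188, 196, 201, 255, 255, 255, 255, 254, 78, 63, 147, 197, 198, 196, 193, 75, 49, 54, 54, 48, 54, 55, 53]
250 left [53, 51, 50, 55, 55, 51, 52, 51, 58, 93, 94, 97, 95, 68, 60, 71, 186, 204, 200, 203, 208, 208, 207, 206, 206, 197, 198, 201, 200, 198] right [203, 204, 201, 196, 198, 206, 255, 255, 255, 255, 158, 64, 109, 197, 198, 196, 195, 76, 55, 52, 56, 48, 52, 53, 50, 50, 52, 52]
```

{"api": "send_rows", "payload": {"moves": [[[0, 0, 0, 0, 0, 0, 0.35], [0, 0, 0, 0, 0, 0, 0.35], [0, 0, 0, 0, 0, 0, 0.35], [0, 0, 0, 0, 0, 0, 0.2], [0, 0, 0, 0, 0, 0, 0.2]]]}}

```text
time_s: 12.15
position: [0.5184, 0.1348, -0.0149]
tcp_rot: [[0.023, 1.0, -0.002], [1.0, -0.023, -0.0], [-0.0, -0.002, -1.0]]
force: [-0.6, 0.1, 0.1]
opening: 0.615
```

```bash
python3 st.py;python3 gap.py | cut -c1-400; python3 - <<'E'
from h import *
plan([(.519,.135,.20),(.473,-.196,.25)],yaw=-12.4)
E
```

```text
12.15 [ 0.5184  0.1348 -0.0149] box [[-8.   2.1]] yaw -1.31 F [-0.6  0.1  0.1] open 0.615
190 left [53, 52, 49, 58, 78, 97, 95, 96, 94, 83, 190, 199, 200, 199, 200, 198, 198, 202, 201, 199, 198, 197, 199, 199, 200, 198, 195, 194, 194, 197] right [197, 192, 196, 196, 193, 196, 195, 199, 197, 199, 201, 200, 255, 255, 255, 255, 255, 178, 59, 77, 192, 198, 201, 200, 149, 52, 50, 51]
220 left [53, 51, 53, 54, 54, 55, 52, 92, 93, 97, 100, 91, 160, 200, 201, 198, 192, 196, 201, 200, 199, 198, 198, 203, 201, 203, 200, 199, 197, 202] right [198, 198, 197, 194, 194, 190, 187, 191, 195, 226, 255, 255, 255, 255, 250, 68, 72, 194, 198, 199, 199, 164, 55, 57, 49, 51, 52, 56]
250 left [54, 56, 49, 54, 53, 51, 52, 53, 56, 55, 100, 97, 98, 97, 82, 192, 204, 205, 207, 211, 211, 210, 207, 204, 199, 202, 203, 198, 200, 202] right [198, 197, 205, 204, 199, 199, 198, 253, 255, 255, 255, 254, 112, 68, 189, 198, 201, 198, 165, 55, 53, 52, 50, 56, 53, 51, 52, 52]
[[[0, 0, np.float64(0.7), 0.0, 0.0, -3.58, 1.0], [0, 0, np.float64(0.7), 0.0, 0.0, -3.58, 1.0], [0, 0, np.float64(0.7), 0.0, 0.0, -3.58, 1.0], [0, 0, np.float64(0.7), 0.0, 0.0, -3.58, 1.0], [0, 0, np.float64(0.7), 0.0, 0.0, -3.58, 1.0]]]
[[[0, 0, np.float64(0.7), 0.0, 0.0, -3.58, 1.0], [0, 0, np.float64(0.7), -3.71, -0.16, -0.55, 1.0], [0, 0, np.float64(0.7), -3.71, -0.11, -0.55, 1.0], [0, 0, np.float64(0.7), -3.71, -0.07, -0.55, 1.0], [0, 0, np.float64(0.7), -3.71, -0.02, -0.55, 1.0]]]
[[[0, 0, np.float64(0.7), -3.71, 0.02, -0.55, 1.0], [0, 0, np.float64(0.7), -3.71, 0.07, -0.55, 1.0], [0, 0, np.float64(0.7), -3.71, 0.12, -0.55, 1.0], [0, 0, np.float64(0.7), -3.71, 0.16, -0.55, 1.0], [0, 0, np.float64(0.7), -3.71, 0.21, -0.55, 1.0]]]
```

{"api": "send_rows", "payload": {"moves": [[[0, 0, 0, 0, 0, -3.6, 0.2], [0, 0, 0, 0, 0, -3.6, 0.2], [0, 0, 0, 0, 0, -3.6, 1], [0, 0, 0, 0, 0, -3.6, 1], [0, 0, 0, 0, 0, -3.6, 1]]]}}

```text
time_s: 12.7
position: [0.5184, 0.1348, 0.1666]
tcp_rot: [[0.023, 1.0, -0.001], [1.0, -0.023, -0.0], [-0.0, -0.001, -1.0]]
force: [0.9, 0.3, -0.6]
opening: 0.791
```

{"api": "send_rows", "payload": {"moves": [[[0, 0, 1.1, 0, 0, -3.6, 1], [0, 0, 1.1, -3.71, -0.15, -0.55, 1], [0, 0, 1.1, -3.71, -0.08, -0.55, 1], [0, 0, 1.1, -3.71, -0.01, -0.55, 1], [0, 0, 1.1, -3.71, 0.06, -0.55, 1]]]}}

```text
time_s: 13.2
position: [0.5061, -0.0141, 0.2235]
tcp_rot: [[0.119, 0.993, -0.001], [0.993, -0.119, 0.0], [0.0, -0.001, -1.0]]
force: [0.6, -0.3, -0.3]
opening: 0.997
```

{"api": "send_rows", "payload": {"moves": [[[0, 0, 1.1, -3.71, 0.13, -0.55, 1], [0, 0, 1.1, -3.71, 0.2, -0.55, 1], [0, 0, 1.1, -3.71, 0.27, -0.55, 1], [0, 0, 1.1, -3.71, 0.34, -0.55, 1], [0, 0, 1.1, -3.71, 0.42, -0.55, 1]]]}}

```text
time_s: 13.7
position: [0.4905, -0.1996, 0.2508]
tcp_rot: [[0.214, 0.977, -0.001], [0.977, -0.214, 0.001], [0.001, -0.001, -1.0]]
force: [0.4, -0.3, 0.1]
opening: 0.997
```

{"api": "send_rows", "payload": {"moves": [[[0, 0, 0, 0, 0, 0, 1], [0, 0, 0, 0, 0, 0, 1], [0, 0, 0, 0, 0, 0, 1], [0, 0, 0, 0, 0, 0, 1], [0, 0, 0, 0, 0, 0, 1]]]}}

```text
time_s: 14.2
position: [0.4913, -0.1972, 0.2508]
tcp_rot: [[0.211, 0.977, -0.001], [0.977, -0.211, 0.001], [0.0, -0.001, -1.0]]
force: [0.1, -1.2, 0.2]
opening: 0.998
```

```bash
cat > tall.py <<'E'
import sys
from h import *
D=dict(tall_wide=(.068,.084,.074),tall_slim=(.066,.046,.074))
t=sys.argv[1];m=camera_model("wrist");a=capture("wrist");cv2.imwrite("pics/%s.png"%sys.argv[2],a)
for r in regions_of("wrist",t)[:2]:
    ys,xs=np.nonzero(r["mask"]);x0=ray([(xs.mean(),ys.mean())],.06,m)[0]
    f=fit([(r["mask"].astype(float),m)],D[t],x0);print(t,round(r["p"],2),(xs.min(),xs.max(),ys.min(),ys.max()),"fit",f.x[:2].round(4),np.degrees(f.x[2]).round(2),round(f.fun,3))
E
python3 st.py; python3 tall.py tall_wide w20
```

```text
14.2 [ 0.4913 -0.1972  0.2508] box [[ -27.6 -330.4]] yaw -12.2 F [ 0.1 -1.2  0.2] open 0.998
tall_wide 0.68 (np.int64(276), np.int64(338), np.int64(166), np.int64(247)) fit [ 0.4731 -0.1944] -15.77 0.054
```

{"api": "send_rows", "payload": {"moves": [[[0, 0, 1.8, -0.19, -1.83, 2, 1], [0, 0, 0, 0, 0, 4.2, 1], [0, 0, 0, 0, 0, 4.2, 1], [0, 0, 0, 0, 0, 3.0, 1], [0, 0, 0, 0, 0, 0, 1]]]}}

```text
time_s: 14.8
position: [0.4702, -0.1942, 0.1135]
tcp_rot: [[0.243, 0.97, -0.008], [0.97, -0.243, 0.005], [0.003, -0.009, -1.0]]
force: [0.4, 0.5, 0.2]
opening: 0.996
```

```bash
python3 st.py; python3 tall.py tall_wide w21; python3 tall.py tall_wide w22
```

```text
14.8 [ 0.4702 -0.1942  0.1135] box [[ -48.8 -327.9]] yaw -14.08 F [0.4 0.5 0.2] open 0.996
tall_wide 0.9 (np.int64(279), np.int64(376), np.int64(179), np.int64(300)) fit [ 0.4725 -0.1945] -15.22 0.051
tall_wide 0.58 (np.int64(274), np.int64(370), np.int64(175), np.int64(296)) fit [ 0.473  -0.1941] -15.0 0.043
```

{"api": "send_rows", "payload": {"moves": [[[0, 0, 0.9, 0.05, 0.1, 3.2, 1], [0, 0, 0, 0, 0, 3.2, 1], [0, 0, 0, 0, 0, 3.0, 1], [0, 0, 0, 0, 0, 0, 1], [0, 0, 0, 0, 0, 0, 0]]]}}

```text
time_s: 15.5
position: [0.4752, -0.1969, 0.0242]
tcp_rot: [[0.259, 0.966, 0.002], [0.966, -0.259, -0.001], [-0.001, 0.002, -1.0]]
force: [0.7, 0.1, 0.1]
opening: 0.966
```

{"api": "send_rows", "payload": {"moves": [[[0, 0, 0, 0, 0, 0, 0.2], [0, 0, 0, 0, 0, 0, -0.5], [0, 0, 0, 0, 0, 0, -1], [0, 0, 0, 0, 0, 0, -1], [0, 0, 0, 0, 0, 0, -1]]]}}

```text
time_s: 16.0
position: [0.4744, -0.1965, 0.0246]
tcp_rot: [[0.259, 0.966, 0.001], [0.966, -0.259, -0.001], [-0.001, 0.001, -1.0]]
force: [-1.2, 1.7, 7.6]
opening: 0.776
```

```bash
python3 st.py; python3 - <<'E'
from h import *
p=np.array(readout.read_state()["position"]);t=b2w(-.0075,.018)
print(t);plan([p+[0,0,.12],(t[0],t[1],p[2]+.12)],yaw=np.degrees(CW),grip=-1)
E
```

```text
16.0 [ 0.4744 -0.1965  0.0246] box [[ -44.6 -330.1]] yaw -14.98 F [-1.2  1.7  7.6] open 0.776
[0.51920323 0.15066276]
[[[0, 0, np.float64(-1.1), 0.0, 0.0, -4.0, -1], [0, 0, np.float64(-1.1), 0.0, 0.0, -4.0, -1], [0, 0, np.float64(-1.1), 0.0, 0.0, -4.0, -1], [0, 0, np.float64(-1.1), 3.88, -0.29, 0.0, -1], [0, 0, np.float64(-1.1), 3.88, -0.22, 0.0, -1]]]
[[[0, 0, np.float64(-1.1), 3.89, -0.14, 0.0, -1], [0, 0, np.float64(-1.1), 3.89, -0.07, 0.0, -1], [0, 0, np.float64(-1.1), 3.89, 0.01, 0.0, -1], [0, 0, np.float64(-1.1), 3.89, 0.08, 0.0, -1], [0, 0, np.float64(-1.1), 3.89, 0.15, 0.0, -1]]]
[[[0, 0, np.float64(-1.1), 3.88, 0.23, 0.0, -1], [0, 0, np.float64(-1.1), 3.88, 0.3, 0.0, -1], [0, 0, 0, 0.0, 0.0, 0.0, -1], [0, 0, 0, 0.0, 0.0, 0.0, -1], [0, 0, 0, 0.0, 0.0, 0.0, -1]]]
```

{"api": "send_rows", "payload": {"moves": [[[0, 0, 0, 0, 0, -4, -1], [0, 0, 0, 0, 0, -4, -1], [0, 0, 0, 0, 0, -4, -1], [0, 0, 0, 0, 0, 0, -1], [0, 0, 0, 0, 0, 0, -1]]]}}

```text
time_s: 16.5
position: [0.4745, -0.1964, 0.144]
tcp_rot: [[0.259, 0.966, 0.002], [0.966, -0.259, -0.002], [-0.001, 0.003, -1.0]]
force: [-0.4, 0.3, -2.7]
opening: 0.779
```

```bash
python3 st.py; python3 - <<'E'
from h import *
p=np.array(readout.read_state()["position"]);t=b2w(-.0075,.018)
plan([(t[0],t[1],.145)],yaw=np.degrees(CW),grip=-1,step=3.6)
E
```

```text
16.5 [ 0.4745 -0.1964  0.144 ] box [[ -44.5 -330. ]] yaw -15.01 F [-0.4  0.3 -2.7] open 0.779
[[[0, 0, np.float64(-1.4), 3.47, -0.47, -0.01, -1], [0, 0, np.float64(-1.4), 3.48, -0.38, -0.01, -1], [0, 0, np.float64(-1.4), 3.49, -0.3, -0.01, -1], [0, 0, np.float64(-1.4), 3.49, -0.21, -0.01, -1], [0, 0, np.float64(-1.4), 3.5, -0.13, -0.01, -1]]]
[[[0, 0, np.float64(-1.4), 3.5, -0.04, -0.01, -1], [0, 0, np.float64(-1.4), 3.5, 0.04, -0.01, -1], [0, 0, np.float64(-1.4), 3.5, 0.13, -0.01, -1], [0, 0, np.float64(-1.4), 3.49, 0.22, -0.01, -1], [0, 0, np.float64(-1.4), 3.49, 0.3, -0.01, -1]]]
```

Held with -2.7 N of load, which matches about 220 g. Moving over the box.

{"api": "send_rows", "payload": {"moves": [[[0, 0, -1.4, 3.47, -0.47, 0, -1], [0, 0, -1.4, 3.48, -0.38, 0, -1], [0, 0, -1.4, 3.49, -0.3, 0, -1], [0, 0, -1.4, 3.49, -0.21, 0, -1], [0, 0, -1.4, 3.5, -0.13, 0, -1]]]}}

```text
time_s: 17.0
position: [0.4947, -0.0209, 0.1409]
tcp_rot: [[0.139, 0.99, -0.004], [0.99, -0.139, 0.001], [0.001, -0.005, -1.0]]
force: [-0.8, -0.1, -1.8]
opening: 0.78
```

{"api": "send_rows", "payload": {"moves": [[[0, 0, -1.4, 3.5, -0.04, 0, -1], [0, 0, -1.4, 3.5, 0.04, 0, -1], [0, 0, -1.4, 3.5, 0.13, 0, -1], [0, 0, -1.4, 3.49, 0.22, 0, -1], [0, 0, -1.4, 3.49, 0.3, 0, -1]]]}}

```text
time_s: 17.5
position: [0.5169, 0.1523, 0.1406]
tcp_rot: [[0.017, 1.0, -0.005], [1.0, -0.017, -0.0], [-0.001, -0.005, -1.0]]
force: [0.3, 0.3, -2.3]
opening: 0.776
```

{"api": "send_rows", "payload": {"moves": [[[0, 0, 0, 0, 0, 0, -1], [0, 0, 0, 0, 0, 0, -1], [0, 0, 0, 0, 0, 0, -1], [0, 0, 0, 0, 0, 0, -1], [0, 0, 0, 0, 0, 0, -1]]]}}

```text
time_s: 18.0
position: [0.5187, 0.1499, 0.1427]
tcp_rot: [[0.019, 1.0, -0.001], [1.0, -0.019, -0.0], [-0.0, -0.001, -1.0]]
force: [0.5, 0.2, -2.9]
opening: 0.78
```

```bash
python3 st.py; python3 - <<'E'
from h import *
m=camera_model("wrist");a=capture("wrist");cv2.imwrite("pics/w30.png",cv2.convertScaleAbs(a,alpha=1.2,beta=20));np.savez("w30.npz",K=m["camera_matrix"],pose=m["pose"])
E
```

```text
18.0 [0.5187 0.1499 0.1427] box [[-8.  17.2]] yaw -1.11 F [ 0.5  0.2 -2.9] open 0.78
```

View pics/w30.png

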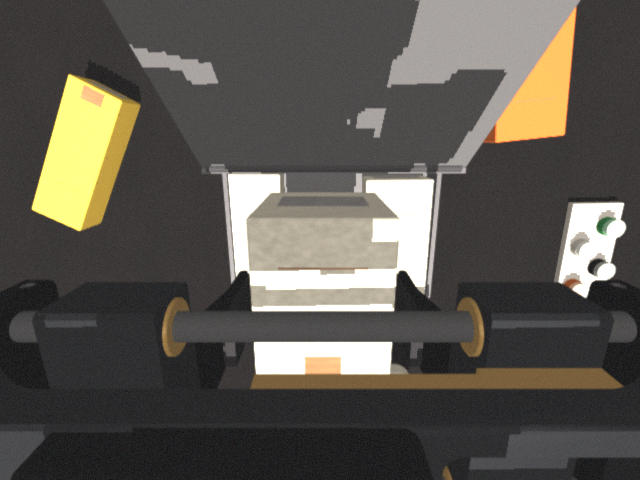

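```bash
python3 - <<'E'
from h import *
z=np.load("w30.npz");m=dict(camera_matrix=z["K"],pose=z["pose"])
f=lambda l,h:(w2b(ray(l,h,m))*1000).round(1).tolist()
print("carton bottom far edge",f([(262,195),(383,195)],.118),"top far edge",f([(251,216),(396,214)],.192))
print("low tops: long L,R",f([(229,176),(280,176)],.036)," short",f([(365,178),(432,178)],.036))
print("wall inner +y",f([(205,171),(466,171)],.084))
E
```

```text
carton bottom far edge [[-47.1, 58.4], [30.9, 58.6]] top far edge [[-38.8, 61.3], [23.7, 62.4]]
low tops: long L,R [[-90.2, 61.7], [-45.5, 61.8]]  short [[29.0, 60.2], [87.7, 60.4]]
wall inner +y [[-94.2, 70.4], [96.7, 70.9]]
```

{"api": "send_rows", "payload": {"moves": [[[0, 0, 0.2, 0.1, 0, 3, -1], [0, 0, 0, 0, 0, 3, -1], [0, 0, 0, 0, 0, 2.4, -1], [0, 0, 0, 0, 0, 1.6, -1], [0, 0, 0, 0, 0, 0, -1]]]}}

```text
time_s: 18.55
position: [0.5172, 0.1512, 0.041]
tcp_rot: [[0.022, 1.0, -0.005], [1.0, -0.022, -0.0], [-0.001, -0.005, -1.0]]
force: [-0.8, 0.4, -2.9]
opening: 0.779
```

{"api": "send_rows", "payload": {"moves": [[[0, 0, 0, 0, 0, 0.5, -1], [0, 0, 0, 0, 0, 0.5, -1], [0, 0, 0, 0, 0, 0.3, -1], [0, 0, 0, 0, 0, 0, -1], [0, 0, 0, 0, 0, 0, -1]]]}}

```text
time_s: 19.05
position: [0.5191, 0.152, 0.0303]
tcp_rot: [[0.021, 1.0, 0.001], [1.0, -0.021, 0.0], [0.0, 0.001, -1.0]]
force: [0.1, 0.3, -1.3]
opening: 0.78
```

```bash
python3 st.py
```

```text
19.05 [0.5191 0.152  0.0303] box [[-7.6 19.3]] yaw -1.2 F [ 0.1  0.3 -1.3] open 0.78
```

{"api": "send_rows", "payload": {"moves": [[[0, 0, 0, 0.15, 0, 0, -1], [0, 0, 0, 0.15, 0, 0, -1], [0, 0, 0, 0.1, 0, 0, -1], [0, 0, 0, 0, 0, 0.1, -1], [0, 0, 0, 0, 0, 0, -1]]]}}

```text
time_s: 19.55
position: [0.5189, 0.156, 0.0289]
tcp_rot: [[0.021, 1.0, -0.0], [1.0, -0.021, -0.0], [-0.0, -0.0, -1.0]]
force: [0.4, -0.3, -1.9]
opening: 0.773
```

```bash
python3 st.py
```

```text
19.55 [0.5189 0.156  0.0289] box [[-8.  23.4]] yaw -1.2 F [ 0.4 -0.3 -1.9] open 0.773
```

{"api": "send_rows", "payload": {"moves": [[[0, 0, 0, 0.1, 0, 0.1, -1], [0, 0, 0, 0.1, 0, 0, -1], [0, 0, 0, 0, 0, 0, -1], [0, 0, 0, 0, 0, 0, -1], [0, 0, 0, 0, 0, 0, -1]]]}}

```text
time_s: 20.05
position: [0.5193, 0.1575, 0.0286]
tcp_rot: [[0.021, 1.0, 0.001], [1.0, -0.021, -0.001], [-0.001, 0.001, -1.0]]
force: [-1.9, -3.8, 5.4]
opening: 0.776
```

```bash
python3 st.py
```

```text
20.05 [0.5193 0.1575 0.0286] box [[-7.6 24.8]] yaw -1.19 F [-1.9 -3.8  5.4] open 0.776
```

{"api": "send_rows", "payload": {"moves": [[[0, 0, 0, 0, 0, 0, 0.9], [0, 0, 0, 0, 0, 0, 0.9], [0, 0, 0, 0, 0, 0, 0.9], [0, 0, 0, 0, 0, -2, 0.9], [0, 0, 0, 0, 0, -3, 0.9]]]}}

```text
time_s: 20.55
position: [0.5173, 0.158, 0.0767]
tcp_rot: [[0.021, 1.0, -0.005], [1.0, -0.021, -0.0], [-0.0, -0.005, -1.0]]
force: [0.4, -0.0, -0.0]
opening: 0.946
```

```bash
python3 st.py; python3 - <<'E'
from h import *
p=np.array(readout.read_state()["position"])
plan([(p[0],p[1],.20),(.608,-.134,.20)],yaw=25,grip=1)
E
```

```text
20.55 [0.5173 0.158  0.0767] box [[-9.6 25.3]] yaw -1.21 F [ 0.4 -0.  -0. ] open 0.946
[[[0, 0, np.float64(-2.4), 0.0, -0.02, -4.11, 1], [0, 0, np.float64(-2.4), 0.0, -0.02, -4.11, 1], [0, 0, np.float64(-2.4), 0.0, -0.02, -4.11, 1], [0, 0, np.float64(-2.4), -3.75, 0.75, 0.0, 1], [0, 0, np.float64(-2.4), -3.78, 0.59, 0.0, 1]]]
[[[0, 0, np.float64(-2.4), -3.8, 0.43, 0.0, 1], [0, 0, np.float64(-2.4), -3.81, 0.27, 0.0, 1], [0, 0, np.float64(-2.4), -3.82, 0.11, 0.0, 1], [0, 0, np.float64(-2.4), -3.82, -0.05, 0.0, 1], [0, 0, np.float64(-2.4), -3.82, -0.21, 0.0, 1]]]
[[[0, 0, np.float64(-2.4), -3.8, -0.37, 0.0, 1], [0, 0, 0, 0.0, 0.0, 0.0, 1], [0, 0, 0, 0.0, 0.0, 0.0, 1], [0, 0, 0, 0.0, 0.0, 0.0, 1], [0, 0, 0, 0.0, 0.0, 0.0, 1]]]
```

{"api": "send_rows", "payload": {"moves": [[[0, 0, -2.4, 0, 0, -4.1, 1], [0, 0, -2.4, 0, 0, -4.1, 1], [0, 0, -2.4, 0, 0, -4.1, 1], [0, 0, -2.4, -3.75, 0.75, 0, 1], [0, 0, -2.4, -3.78, 0.59, 0, 1]]]}}

```text
time_s: 21.05
position: [0.5428, 0.0853, 0.2029]
tcp_rot: [[-0.192, 0.981, 0.004], [0.981, 0.192, 0.0], [-0.001, 0.004, -1.0]]
force: [0.8, 0.8, -1.1]
opening: 1.001
```

{"api": "send_rows", "payload": {"moves": [[[0, 0, -2.4, -3.8, 0.43, 0, 1], [0, 0, -2.4, -3.81, 0.27, 0, 1], [0, 0, -2.4, -3.82, 0.11, 0, 1], [0, 0, -2.4, -3.82, -0.05, 0, 1], [0, 0, -2.4, -3.82, -0.21, 0, 1]]]}}

```text
time_s: 21.55
position: [0.5986, -0.0988, 0.2006]
tcp_rot: [[-0.389, 0.921, -0.0], [0.921, 0.389, 0.001], [0.001, -0.0, -1.0]]
force: [0.2, 0.6, -0.0]
opening: 0.999
```

{"api": "send_rows", "payload": {"moves": [[[0, 0, -2.4, -3.8, -0.37, 0, 1], [0, 0, 0, 0, 0, 0, 1], [0, 0, 0, 0, 0, 0, 1], [0, 0, 0, 0, 0, 0, 1], [0, 0, 0, 0, 0, 0, 1]]]}}

```text
time_s: 22.05
position: [0.6092, -0.1326, 0.2008]
tcp_rot: [[-0.427, 0.904, -0.001], [0.904, 0.427, 0.001], [0.001, -0.0, -1.0]]
force: [0.1, 0.6, 0.5]
opening: 1.002
```

```bash
python3 st.py;  python3 tall.py tall_slim w40;  python3 tall.py tall_slim w41
```

```text
22.05 [ 0.6092 -0.1326  0.2008] box [[  88.8 -263.2]] yaw 25.27 F [0.1 0.6 0.5] open 1.002
tall_slim 0.91 (np.int64(288), np.int64(356), np.int64(187), np.int64(243)) fit [ 0.6086 -0.1328] 26.63 0.058
tall_slim 0.9 (np.int64(287), np.int64(356), np.int64(187), np.int64(243)) fit [ 0.6088 -0.1331] 26.79 0.06
```

{"api": "send_rows", "payload": {"moves": [[[0, 0, -0.8, 0, 0, 4.2, 1], [0, 0, 0, 0, 0, 4.2, 1], [0, 0, 0, 0, 0, 4, 1], [0, 0, 0, 0, 0, 3.5, 1], [0, 0, 0, 0, 0, 2, 1]]]}}

```text
time_s: 22.75
position: [0.6079, -0.1329, 0.019]
tcp_rot: [[-0.439, 0.899, -0.004], [0.899, 0.439, 0.002], [0.003, -0.003, -1.0]]
force: [-0.1, 0.6, 0.5]
opening: 0.997
```

{"api": "send_rows", "payload": {"moves": [[[0, 0, 0, 0, 0, 0, 0.8], [0, 0, 0, 0, 0, 0, 0.3], [0, 0, 0, 0, 0, 0, -0.3], [0, 0, 0, 0, 0, 0, -1], [0, 0, 0, 0, 0, 0, -1]]]}}

```text
time_s: 23.25
position: [0.611, -0.1346, 0.0238]
tcp_rot: [[-0.438, 0.899, 0.003], [0.899, 0.438, -0.001], [-0.003, 0.002, -1.0]]
force: [-0.8, -0.3, 4.0]
opening: 0.757
```

{"api": "send_rows", "payload": {"moves": [[[0, 0, 0, 0, 0, 0, -1], [0, 0, 0, 0, 0, 0, -1], [0, 0, 0, 0, 0, 0, -1], [0, 0, 0, 0, 0, 0, -1], [0, 0, 0, 0, 0, 0, -1]]]}}

```text
time_s: 23.75
position: [0.611, -0.1346, 0.0238]
tcp_rot: [[-0.438, 0.899, 0.003], [0.899, 0.438, -0.001], [-0.002, 0.002, -1.0]]
force: [-1.3, 0.3, 5.8]
opening: 0.754
```

{"api": "send_rows", "payload": {"moves": [[[0, 0, 0, 0, 0, -4, -1], [0, 0, 0, 0, 0, -4, -1], [0, 0, 0, 0, 0, -4, -1], [0, 0, 0, 0, 0, 0, -1], [0, 0, 0, 0, 0, 0, -1]]]}}

```text
time_s: 24.25
position: [0.6099, -0.1342, 0.143]
tcp_rot: [[-0.438, 0.899, 0.002], [0.899, 0.438, -0.001], [-0.002, 0.001, -1.0]]
force: [-0.6, 0.5, -1.3]
opening: 0.753
```

```bash
python3 st.py; python3 - <<'E'
from h import *
t=b2w(-.0075,-.042)
plan([(t[0],t[1],.145)],yaw=np.degrees(CW),grip=-1,step=3.)
E
```

```text
24.25 [ 0.6099 -0.1342  0.143 ] box [[  89.5 -264.7]] yaw 25.99 F [-0.6  0.5 -1.3] open 0.753
[[[0, 0, np.float64(3.0), 2.69, 0.18, -0.03, -1], [0, 0, np.float64(3.0), 2.7, 0.03, -0.03, -1], [0, 0, np.float64(3.0), 2.7, -0.11, -0.03, -1], [0, 0, np.float64(3.0), 2.69, -0.25, -0.03, -1], [0, 0, np.float64(3.0), 2.67, -0.39, -0.03, -1]]]
[[[0, 0, np.float64(3.0), 2.65, -0.53, -0.03, -1], [0, 0, np.float64(3.0), 2.62, -0.67, -0.03, -1], [0, 0, np.float64(3.0), 2.58, -0.8, -0.03, -1], [0, 0, np.float64(3.0), 2.53, -0.94, -0.03, -1], [0, 0, 0, 0.0, 0.0, 0.0, -1]]]
```

{"api": "send_rows", "payload": {"moves": [[[0, 0, 3.0, 2.69, 0.18, 0, -1], [0, 0, 3.0, 2.7, 0.03, 0, -1], [0, 0, 3.0, 2.7, -0.11, 0, -1], [0, 0, 3.0, 2.69, -0.25, 0, -1], [0, 0, 3.0, 2.67, -0.39, 0, -1]]]}}

```text
time_s: 24.75
position: [0.556, -0.0079, 0.1396]
tcp_rot: [[-0.188, 0.982, -0.005], [0.982, 0.188, 0.001], [0.002, -0.005, -1.0]]
force: [0.6, -0.1, -0.1]
opening: 0.755
```

{"api": "send_rows", "payload": {"moves": [[[0, 0, 3.0, 2.65, -0.53, 0, -1], [0, 0, 3.0, 2.62, -0.67, 0, -1], [0, 0, 3.0, 2.58, -0.8, 0, -1], [0, 0, 3.0, 2.33, -0.94, 0, -1], [0, 0, 0, 0, 0, 0, -1]]]}}

```text
time_s: 25.25
position: [0.5132, 0.0914, 0.1397]
tcp_rot: [[0.015, 1.0, -0.008], [1.0, -0.015, 0.001], [0.001, -0.008, -1.0]]
force: [-0.3, -0.7, -0.9]
opening: 0.755
```

{"api": "send_rows", "payload": {"moves": [[[0, 0, 0, 0, 0, 0, -1], [0, 0, 0, 0, 0, 0, -1], [0, 0, 0, 0, 0, 0, -1], [0, 0, 0, 0, 0, 0, -1], [0, 0, 0, 0, 0, 0, -1]]]}}

```text
time_s: 25.75
position: [0.5178, 0.0882, 0.1419]
tcp_rot: [[0.018, 1.0, -0.0], [1.0, -0.018, -0.0], [-0.0, -0.0, -1.0]]
force: [0.5, -0.2, -0.6]
opening: 0.757
```

```bash
python3 st.py; python3 - <<'E'
from h import *
m=camera_model("wrist");a=capture("wrist");np.savez("w50.npz",K=m["camera_matrix"],pose=m["pose"]);cv2.imwrite("pics/w50.png",cv2.convertScaleAbs(a,alpha=1.2,beta=20))
D=dict(tall_wide=(.068,.084,.074),tall_slim=(.066,.046,.074))
for t in D:
    for r in regions_of("wrist",t)[:3]:
        ys,xs=np.nonzero(r["mask"]);print(t,round(r["p"],2),xs.min(),xs.max(),ys.min(),ys.max())
E
```

```text
25.75 [0.5178 0.0882 0.1419] box [[ -7.5 -44.5]] yaw -1.06 F [ 0.5 -0.2 -0.6] open 0.757
tall_wide 0.81 275 371 85 202
tall_slim 0.69 250 394 221 347
```

View pics/w50.png

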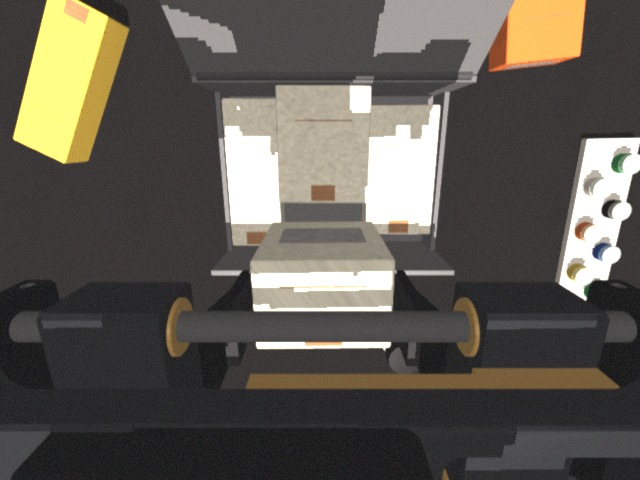

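```bash
python3 - <<'E'
from h import *
z=np.load("w50.npz");m=dict(camera_matrix=z["K"],pose=z["pose"])
f=lambda l,h:(w2b(ray(l,h,m))*1000).round(1).tolist()
print("wide top near/far",f([(280,202),(368,202),(277,86),(370,86)],.078))
print("slim bottom far",f([(263,222),(381,222)],.118),"top far",f([(257,262),(388,262)],.192))
print("walls -y inner/outer?",f([(218,269),(447,269),(215,273)],.084),"+y",f([(196,82),(475,82)],.084))
E
```

```text
wide top near/far [[-40.2, -15.1], [27.2, -14.8], [-39.7, 66.9], [25.3, 67.1]]
slim bottom far [[-46.7, -21.0], [30.8, -20.7]] top far [[-36.7, -21.2], [21.8, -21.0]]
walls -y inner/outer? [[-90.3, -67.9], [91.1, -67.2], [-93.0, -71.3]] +y [[-94.0, 68.4], [95.7, 69.0]]
```

{"api": "send_rows", "payload": {"moves": [[[0, 0, 0.2, 0.12, 0, 2, -1], [0, 0, 0, 0, 0, 2.5, -1], [0, 0, 0, 0, 0, 2, -1], [0, 0, 0, 0, 0, 1.5, -1], [0, 0, 0, 0, 0, 0, -1]]]}}

```text
time_s: 26.4
position: [0.5159, 0.09, 0.0602]
tcp_rot: [[0.021, 1.0, -0.004], [1.0, -0.021, 0.0], [0.0, -0.004, -1.0]]
force: [-1.1, -0.6, -1.5]
opening: 0.758
```

{"api": "send_rows", "payload": {"moves": [[[0, 0, 0, 0, 0, 0, -1], [0, 0, 0, 0, 0, 1, -1], [0, 0, 0, 0, 0, 1, -1], [0, 0, 0, 0, 0, 0.8, -1], [0, 0, 0, 0, 0, 0, -1]]]}}

```text
time_s: 26.9
position: [0.5165, 0.09, 0.0327]
tcp_rot: [[0.021, 1.0, -0.003], [1.0, -0.021, 0.0], [0.0, -0.003, -1.0]]
force: [0.4, -0.5, -1.1]
opening: 0.76
```

```bash
python3 st.py
```

```text
26.9 [0.5165 0.09   0.0327] box [[ -8.8 -42.7]] yaw -1.21 F [ 0.4 -0.5 -1.1] open 0.76
```

{"api": "send_rows", "payload": {"moves": [[[0, 0, 0, 0, 0, 0.25, -1], [0, 0, 0, 0, 0, 0.2, -1], [0, 0, 0, 0, 0, 0, -1], [0, 0, 0, 0, 0, 0, -1], [0, 0, 0, 0, 0, 0, -1]]]}}

```text
time_s: 27.4
position: [0.5177, 0.09, 0.0297]
tcp_rot: [[0.021, 1.0, 0.0], [1.0, -0.021, -0.0], [-0.0, 0.0, -1.0]]
force: [0.2, -0.6, -1.7]
opening: 0.755
```

{"api": "send_rows", "payload": {"moves": [[[0, 0, 0, 0, 0, 0, 0.9], [0, 0, 0, 0, 0, 0, 0.9], [0, 0, 0, 0, 0, 0, 0.9], [0, 0, 0, 0, 0, -2, 0.9], [0, 0, 0, 0, 0, -3, 0.9]]]}}

```text
time_s: 27.9
position: [0.516, 0.09, 0.0786]
tcp_rot: [[0.021, 1.0, -0.005], [1.0, -0.021, 0.0], [0.0, -0.005, -1.0]]
force: [0.3, 0.2, -0.4]
opening: 0.943
```

{"api": "send_rows", "payload": {"moves": [[[0, 0, 0, 0, 0, -4, 0.9], [0, 0, 0, 0, 0, -4, 0.9], [0, 0, 0, 0, 0, -4, 0.9], [0, 0, 0, 0, 0, 0, 0.9], [0, 0, 0, 0, 0, 0, 0.9]]]}}

```text
time_s: 28.4
position: [0.5179, 0.09, 0.2005]
tcp_rot: [[0.021, 1.0, 0.003], [1.0, -0.021, -0.0], [-0.0, 0.003, -1.0]]
force: [0.4, 0.3, -0.8]
opening: 0.951
```

```bash
python3 st.py; python3 - <<'E'
from h import *
D=dict(tall_wide=(.068,.084,.074),tall_slim=(.066,.046,.074),low_long=(.046,.128,.032),low_short=(.06,.112,.032))
m=camera_model("wrist");a=capture("wrist");cv2.imwrite("pics/w60.png",a)
for t,d in D.items():
    for r in regions_of("wrist",t)[:2]:
        ys,xs=np.nonzero(r["mask"]);x0=ray([(xs.mean(),ys.mean())],.03,m)[0]
        f=fit([(r["mask"].astype(float),m)],d,x0,.004);print(t,round(r["p"],2),"box",(w2b([f.x[:2]])*1000).round(1),np.degrees(f.x[2]).round(1),round(f.fun,3))
for c in("scene","top"):
    capture(c)
    for t in("ink_jar","ink_bottle","lid"): print(c,t,[np.round(q["location"],3).tolist() for q in spot_in(c,t)][:3])
E
```

```text
28.4 [0.5179 0.09   0.2005] box [[ -7.4 -42.7]] yaw -1.2 F [ 0.4  0.3 -0.8] open 0.951
tall_wide 0.7 box [[-7.8 26.2]] -0.6 0.035
tall_wide 0.7 box [[-61.1   7. ]] -28.3 0.457
tall_slim 0.94 box [[ -7.9 -40.4]] 0.6 0.176
low_long 0.85 box [[-223.1   76. ]] -28.6 0.075
low_long 0.7 box [[-69.1  -0.5]] -1.9 0.101
low_short 0.7 box [[60.2  3.5]] 0.0 0.092
low_short 0.66 box [[162.7 150.2]] 4.3 0.138
scene ink_jar [[0.611, -0.046, 0.038]]
scene ink_bottle [[0.48, -0.387, 0.04], [0.618, -0.38, 0.044], [0.55, 0.155, 0.076]]
scene lid [[0.621, -0.38, 0.041], [0.545, 0.25, 0.147]]
top ink_jar [[0.589, -0.04, 0.051]]
top ink_bottle [[0.604, -0.378, 0.056], [0.465, -0.378, 0.058]]
top lid [[0.573, 0.229, 0.114]]
```

All four cartons are in place: wide at (-8,26), slim at (-8,-40), lows at x = -69 and +60, yaws within about 2°. The jar and bottles haven't moved. Now the lid.

```bash
python3 - <<'E'
from h import *
plan([(.520,.10,.28),(.527,.35,.28),(.527,.35,.14)],yaw=np.degrees(CW),grip=-1,step=4.2)
E
```

```text
[[[0, 0, np.float64(0.0), 0.5, 0.11, -4.04, -1], [0, 0, np.float64(0.0), 0.5, 0.11, -4.04, -1], [0, 0, np.float64(0.0), 4.17, 0.03, 0.0, -1], [0, 0, np.float64(0.0), 4.17, 0.03, 0.0, -1], [0, 0, np.float64(0.0), 4.17, 0.03, 0.0, -1]]]
[[[0, 0, np.float64(0.0), 4.17, 0.03, 0.0, -1], [0, 0, np.float64(0.0), 4.17, 0.03, 0.0, -1], [0, 0, np.float64(0.0), 4.17, 0.03, 0.0, -1], [0, 0, np.float64(0.0), 0.0, 0.0, 3.5, -1], [0, 0, np.float64(0.0), 0.0, 0.0, 3.5, -1]]]
[[[0, 0, np.float64(0.0), 0.0, 0.0, 3.5, -1], [0, 0, np.float64(0.0), 0.0, 0.0, 3.5, -1], [0, 0, 0, 0.0, 0.0, 0.0, -1], [0, 0, 0, 0.0, 0.0, 0.0, -1], [0, 0, 0, 0.0, 0.0, 0.0, -1]]]
```

{"api": "send_rows", "payload": {"moves": [[[0, 0, 0, 0.5, 0.1, -4, -1], [0, 0, 0, 0.5, 0.1, -4, -1], [0, 0, 0, 4.2, 0.03, 0, -1], [0, 0, 0, 4.2, 0.03, 0, -1], [0, 0, 0, 4.2, 0.03, 0, -1]]]}}

```text
time_s: 29.55
position: [0.5235, 0.2271, 0.2802]
tcp_rot: [[0.022, 1.0, 0.001], [1.0, -0.022, 0.0], [0.0, 0.001, -1.0]]
force: [1.0, -0.3, -0.4]
opening: 0.58
```

{"api": "send_rows", "payload": {"moves": [[[0, 0, 0, 4.2, 0.03, 0, -1], [0, 0, 0, 4.2, 0.03, 0, -1], [0, 0, 0, 4.0, 0.03, 0, -1], [0, 0, 0, 0, 0, 0, -1], [0, 0, 0, 0, 0, 3, -1]]]}}

```text
time_s: 30.05
position: [0.5296, 0.3523, 0.2532]
tcp_rot: [[0.018, 1.0, 0.01], [1.0, -0.018, 0.004], [0.004, 0.009, -1.0]]
force: [0.6, 0.1, 0.1]
opening: 0.122
```

{"api": "send_rows", "payload": {"moves": [[[0, 0, 0, 0, 0, 4, -1], [0, 0, 0, 0, 0, 4, -1], [0, 0, 0, 0, 0, 3, -1], [0, 0, 0, 0, 0, 0, -1], [0, 0, 0, 0, 0, 0, -1]]]}}

```text
time_s: 30.55
position: [0.5271, 0.3493, 0.1397]
tcp_rot: [[0.022, 1.0, -0.0], [1.0, -0.022, -0.0], [-0.0, -0.0, -1.0]]
force: [0.7, -0.1, 0.2]
opening: 0.004
```

```bash
python3 st.py; python3 - <<'E'
from h import *
P=[(.2355,.185),(.205,.204),(.1744,.200),(.1367,.182),(.107,.153),(.0914,.121),(.086,.1015),(.0765,.095)]
plan([(.527,y+.0095,z-.030) for y,z in P],grip=-1,step=2.2)
E
```

```text
30.55 [0.5271 0.3493 0.1397] box [[ -4.  216.8]] yaw -1.24 F [ 0.7 -0.1  0.2] open 0.004
[[[0, 0, 0.0, -2.09, 0.04, -0.31, -1], [0, 0, 0.0, -2.09, 0.04, -0.31, -1], [0, 0, 0.0, -2.09, 0.04, -0.31, -1], [0, 0, 0.0, -2.09, 0.04, -0.31, -1], [0, 0, 0.0, -2.09, 0.04, -0.31, -1]]]
[[[0, 0, 0.0, -1.53, 0.03, -0.95, -1], [0, 0, 0.0, -1.53, 0.03, -0.95, -1], [0, 0, 0.0, -1.53, 0.03, 0.2, -1], [0, 0, 0.0, -1.53, 0.03, 0.2, -1], [0, 0, 0.0, -1.88, 0.04, 0.9, -1]]]
[[[0, 0, 0.0, -1.88, 0.04, 0.9, -1], [0, 0, 0.0, -1.48, 0.03, 1.45, -1], [0, 0, 0.0, -1.48, 0.03, 1.45, -1], [0, 0, 0.0, -0.78, 0.02, 1.6, -1], [0, 0, 0.0, -0.78, 0.02, 1.6, -1]]]
[[[0, 0, 0.0, -0.54, 0.01, 1.95, -1], [0, 0, 0.0, -0.95, 0.02, 0.65, -1], [0, 0, 0, 0.0, 0.0, 0.0, -1], [0, 0, 0, 0.0, 0.0, 0.0, -1], [0, 0, 0, 0.0, 0.0, 0.0, -1]]]
```

{"api": "send_rows", "payload": {"moves": [[[0, 0, 0, -2.1, 0.04, -0.3, -1], [0, 0, 0, -2.1, 0.04, -0.3, -1], [0, 0, 0, -2.1, 0.04, -0.3, -1], [0, 0, 0, -2.1, 0.04, -0.3, -1], [0, 0, 0, -2.1, 0.04, -0.3, -1]]]}}

```text
time_s: 31.05
position: [0.5294, 0.2453, 0.1585]
tcp_rot: [[0.021, 1.0, 0.008], [1.0, -0.021, 0.003], [0.003, 0.008, -1.0]]
force: [-0.4, 1.4, 1.7]
opening: 0.003
```

{"api": "send_rows", "payload": {"moves": [[[0, 0, 0, -1.5, 0.03, -0.95, -1], [0, 0, 0, -1.5, 0.03, -0.95, -1], [0, 0, 0, -1.5, 0.03, 0.2, -1], [0, 0, 0, -1.5, 0.03, 0.2, -1], [0, 0, 0, 0, 0, 0, -1]]]}}

```text
time_s: 31.55
position: [0.5264, 0.1827, 0.1692]
tcp_rot: [[0.023, 1.0, -0.001], [1.0, -0.023, -0.001], [-0.001, -0.001, -1.0]]
force: [0.5, 0.8, 0.0]
opening: 0.005
```

```bash
python3 st.py; python3 - <<'E'
from h import *
for c in("scene","top"):
    capture(c)
    for r in spot_in(c,"lid")[:2]: print(c,round(r["p"],2),np.round(r["location"],3))
E
```

```text
31.55 [0.5264 0.1827 0.1692] box [[-1.  50.2]] yaw -1.32 F [0.5 0.8 0. ] open 0.005
top 0.69 [0.484 0.163 0.222]
```

{"api": "send_rows", "payload": {"moves": [[[0, 0, 0, -1.9, 0.04, 0.9, -1], [0, 0, 0, -1.9, 0.04, 0.9, -1], [0, 0, 0, -1.5, 0.03, 1.45, -1], [0, 0, 0, -1.5, 0.03, 1.45, -1], [0, 0, 0, 0, 0, 0, -1]]]}}

```text
time_s: 32.25
position: [0.5249, 0.116, 0.1205]
tcp_rot: [[0.022, 1.0, -0.005], [1.0, -0.022, -0.0], [-0.001, -0.005, -1.0]]
force: [0.1, 0.3, -0.0]
opening: 0.002
```

{"api": "send_rows", "payload": {"moves": [[[0, 0, 0, -0.8, 0.02, 1.6, -1], [0, 0, 0, -0.8, 0.02, 1.6, -1], [0, 0, 0, -0.55, 0.01, 1.5, -1], [0, 0, 0, 0, 0, 0, -1], [0, 0, 0, 0, 0, 0, -1]]]}}

```text
time_s: 32.75
position: [0.5267, 0.0961, 0.0757]
tcp_rot: [[0.02, 1.0, -0.0], [1.0, -0.02, 0.0], [0.0, -0.0, -1.0]]
force: [0.2, -0.7, -0.3]
opening: 0.003
```

```bash
python3 st.py
```

```text
32.75 [0.5267 0.0961 0.0757] box [[  1.2 -36.4]] yaw -1.17 F [ 0.2 -0.7 -0.3] open 0.003
```

{"api": "send_rows", "payload": {"moves": [[[0, 0, 0, -0.9, 0.02, 0.6, -1], [0, 0, 0, -0.9, 0.02, 0.5, -1], [0, 0, 0, 0, 0, 0.4, -1], [0, 0, 0, 0, 0, 0, -1], [0, 0, 0, 0, 0, 0, -1]]]}}

```text
time_s: 33.25
position: [0.5264, 0.0772, 0.0603]
tcp_rot: [[0.022, 1.0, -0.001], [1.0, -0.022, 0.0], [0.0, -0.001, -1.0]]
force: [-0.2, -0.7, 0.1]
opening: 0.005
```

```bash
python3 st.py
```

```text
33.25 [0.5264 0.0772 0.0603] box [[  1.3 -55.3]] yaw -1.23 F [-0.2 -0.7  0.1] open 0.005
```

Tip at about z = 0.090. I'll press down in small steps until the force rises.

{"api": "send_rows", "payload": {"moves": [[[0, 0, 0, 0, 0, 0.15, -1], [0, 0, 0, 0, 0, 0.15, -1], [0, 0, 0, 0, 0, 0, -1], [0, 0, 0, 0, 0, 0, -1], [0, 0, 0, 0, 0, 0, -1]]]}}

```text
time_s: 33.75
position: [0.5267, 0.0773, 0.0591]
tcp_rot: [[0.02, 1.0, 0.001], [1.0, -0.02, -0.0], [-0.0, 0.001, -1.0]]
force: [-1.9, -0.8, 11.4]
opening: 0.008
```

```bash
python3 st.py
```

```text
33.75 [0.5267 0.0773 0.0591] box [[  1.7 -55.1]] yaw -1.17 F [-1.9 -0.8 11.4] open 0.008
```

{"api": "send_rows", "payload": {"moves": [[[0, 0, 0, 0, 0, -1, -1], [0, 0, 0, 0, 0, -4, -1], [0, 0, 0, 0, 0, -4, -1], [0, 0, 0, 0, 0, -4, -1], [0, 0, 0, 0, 0, -4, -1]]]}}

```text
time_s: 34.25
position: [0.5262, 0.0775, 0.2293]
tcp_rot: [[0.021, 1.0, 0.0], [1.0, -0.021, 0.0], [0.0, 0.0, -1.0]]
force: [0.7, -0.2, -0.2]
opening: 0.001
```

{"api": "send_rows", "payload": {"moves": [[[0, 0, 0, 0, 0, 0, -1], [0, 0, 0, 0, 0, 0, -1], [0, 0, 0, 0, 0, 0, -1], [0, 0, 0, 0, 0, 0, -1], [0, 0, 0, 0, 0, 0, -1]]]}}

```text
time_s: 34.75
position: [0.5257, 0.0773, 0.226]
tcp_rot: [[0.021, 1.0, -0.003], [1.0, -0.021, 0.0], [0.0, -0.003, -1.0]]
force: [-0.8, 0.1, -0.2]
opening: 0.003
```

```bash
python3 st.py; python3 - <<'E'
from h import *
for c in("scene","top","wrist"):
    m=camera_model(c);a=capture(c);cv2.imwrite("pics/f_%s.png"%c,a)
    for t in("lid","crate"):
        for r in regions_of(c,t)[:1]:
            ys,xs=np.nonzero(r["mask"]);q=cv2.boxPoints(cv2.minAreaRect(np.c_[xs,ys].astype(np.float32)))
            print(c,t,round(r["p"],2),q.round().tolist())
    # expected shut lid (solid box) corners and bounding range
    W=boxpts(*b2w(0,0),CW,.194,.146,.084,.089);u=proj(W,m)[4:];print(c,"expected shut lid",u.round().tolist())
for c in("scene","top"):
    for t in("ink_jar","ink_bottle"): print(c,t,[np.round(q["location"],3).tolist() for q in spot_in(c,t)][:3])
    print([ (round(r["p"],2),np.round(r["location"],3).tolist()) for t in("tall_wide","tall_slim") for r in spot_in(c,t)[:1]])
E
```

```text
34.75 [0.5257 0.0773 0.226 ] box [[  0.6 -55.2]] yaw -1.21 F [-0.8  0.1 -0.2] open 0.003
scene lid 0.86 [[364.0, 219.0], [463.0, 205.0], [472.0, 264.0], [373.0, 279.0]]
scene crate 0.6 [[357.0, 220.0], [463.0, 205.0], [477.0, 299.0], [371.0, 315.0]]
scene expected shut lid [[363.0, 219.0], [396.0, 274.0], [473.0, 263.0], [429.0, 211.0]]
top lid 0.61 [[201.0, 273.0], [205.0, 190.0], [271.0, 193.0], [266.0, 277.0]]
top crate 0.61 [[200.0, 276.0], [205.0, 189.0], [274.0, 193.0], [269.0, 280.0]]
top expected shut lid [[265.0, 277.0], [271.0, 192.0], [207.0, 189.0], [199.0, 274.0]]
wrist lid 0.75 [[214.0, 76.0], [428.0, 73.0], [430.0, 233.0], [216.0, 236.0]]
wrist crate 0.58 [[215.0, 75.0], [428.0, 74.0], [429.0, 234.0], [216.0, 235.0]]
wrist expected shut lid [[226.0, 235.0], [417.0, 235.0], [429.0, 78.0], [213.0, 78.0]]
scene ink_jar [[0.611, -0.045, 0.036]]
scene ink_bottle [[0.618, -0.381, 0.044], [0.479, -0.388, 0.044]]
[]
top ink_jar [[0.588, -0.04, 0.054]]
top ink_bottle [[0.606, -0.375, 0.052], [0.467, -0.381, 0.056]]
[]
```

```bash
python3 -c "
from rig import bot;print(bot.hand_in())"
```

```text
the job is handed in; nothing more can be done
None
```

All four cartons are in the supply box with the lid shut, and I handed the job in at about 35 s of the 72 s. No verdict was reported.

**What I did:** I lowered the closed fingers between the two low cartons and opened them, which pushed the cartons to the ends of the box. I then set tall_wide against the hinge-side wall and tall_slim beside it. Last, I pushed the lid over from outside and pressed it down until the force rose to 11 N, with the fingertip at about z = 0.089 m, which is the height of the shut lid's top.

**Last checks:**
- **Cartons:** before the lid was shut, fits in the wrist picture put tall_wide at (-8, 26) mm and tall_slim at (-8, -40) mm in the box frame. The low cartons were at x = -69 and +60 mm, and all were turned by 2° or less. The tall_slim fit was poor (0.18, against 0.04 for tall_wide). The cartons can't be seen once the lid is shut.
- **Lid:** in all three cameras its outline matches the expected shut position to within a few pixels.
- **Jar and bottles:** they were within about 3 mm of where they started.
- **Robot:** the gripper was clear of everything, with the fingertips about 17 cm above the lid.

**What disagreed:**
- **Fingertips:** they ended about 30 mm short of the reported tool point. My first attempt to spread the low cartons therefore passed above them without touching. I saw this in the pictures and corrected for it from then on.
- **Crate position:** my first measurement was about 7 mm off because the arm was still moving when the picture was taken. I measured it again with the arm still.

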